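# Pack the specimen block and shut the case

## Task

Press the near end of the amber specimen block in the inspection stand so that its far end tips right up, take it by the raised end from under the magnifier, and lay it flat on the floor of the white case beside the tin, without dropping it. Then shut the green lid fully, with the tin still standing in the case, and leave the bottles, pots and other things on the bench where they are.

Things in the scene. Friction and masses are not known exactly. Their poses are not given: they have to be found in the camera images.
- cradle_hinge (a point): middle of the hinge axis of the cradle of a grey stand fixed to the bench, 30 mm above the bench. x along the level cradle to its far end (roughly away from the robot), y along the axis, z up. Cheeks beside the cradle: inner faces at y = +-22 mm, 7 mm thick, x = -14 to 56 mm, tops 56 mm above the bench; end wall of that height at x = 50 to 56 mm; near end open; base x = -30 to 120 mm
- lens_center (a point): centre of the magnifier fixed to the stand (80 mm along the hinge point's x, 162 mm above the bench): clear glass in a black rim, 100 mm across, 12 mm thick, on a bent post beyond it (x = 100 to 147 mm). It overhangs the block's far end, so a gripper cannot come straight down on the raised end: come in tilted from the near side
- cradle (a joint): tilt of the cradle, rad: 0 level, stop at 0.65 (near end down, far end up). Friction (0.05 N m) keeps it where it is left; pressing the block's near end takes about 3 to 7 N. It is an aluminium plate whose top passes through the hinge axis, with an 8 mm high stop ledge behind the block's near end
- block_center (a point): centre of the loose amber resin block with two ivory discs in its top, 70 (x) x 40 (y) x 24 (z) mm, 90 g. It starts level on the cradle, axes as the hinge point's, near end 22 mm before the hinge, far end 48 mm beyond, underside at hinge height, top 2 mm below the cheek tops. Grasp its long sides (40 mm apart) at the far end once that is tipped up, reaching down 10 mm or less
- case: white storage case fixed to the bench. Origin at the centre of its underside; outside 118 (x) x 220 (y) x 40 (z) mm, walls and floor 4 mm, so inside 110 x 212 x 36 mm deep. The lid's hinge is along the far (+x) rim
- lid (a joint): opening angle of the green lid, rad: 0 shut, about 1.5 to 1.85 at the start; a stiff hinge (about 0.1 N m) that stays where it is left. The lid is a plate 118 x 220 x 4 mm, 0.12 kg, with a black tab 60 mm wide sticking out 15 mm at its free edge
- lid_hinge (a point): middle of the lid's hinge line, on the lid's underside, 40.5 mm above the bench, 59 mm along the case's x; it turns with the lid: x points from the free edge to the hinge, z out of the lid's outer face
- lid_edge (a point): middle of the lid's free edge (without the tab), half-way through its thickness
- tin_center (a point): centre of a round metal tin, 52 mm across, 30 mm tall, 70 g, standing loose in the case; the larger gap beside it (along the case's y) takes the block lengthwise with at least 4 mm to spare at each end
- bottle_a: amber reagent bottle with blue cap, 60 mm across, 135 mm tall; origin at the middle of its underside; to be left alone
- bottle_b: second amber reagent bottle with blue cap, 60 mm across, 135 mm tall; origin at the middle of its underside; to be left alone
- flask: steel vacuum flask with black cap, 68 mm across, 200 mm tall; origin at the middle of its underside; to be left alone
- pot_a: small white-capped pot, 52 mm across, 45 mm tall; origin at the middle of its underside; to be left alone
- pot_b: glass pot with white cap, 60 mm across, 55 mm tall; origin at the middle of its underside; to be left alone
- brush: dusting brush lying on the bench, 150 mm long along its x; origin at the middle of its length, at bench level; to be left alone
- bone: small ivory bone cast lying on the bench, about 118 mm long along its x, 24 mm high; origin at the middle of its underside; to be left alone

How it is judged:
By the outcome, as a careful person would: the job done as asked, in the order asked, and still so for the second after the job is handed in, with the robot touching nothing.
It also fails if it takes over 70 s, if anything falls off the work surface, if the arm or the gripper's body presses on something with over 40 N, if the wrist force passes 120 N, or if a joint passes its speed limit or range.

## Robot

A 7-joint arm with a two-finger parallel gripper is mounted at the origin on the work surface. World frame = base frame: x ahead of the robot, y to its left, z up, the work surface at z = 0. Lengths are in mm, angles in rad, forces in N, time in s.
With the tool pointing down it reaches from about 425 to 925 mm from the base axis. Payload 6.8 kg.
Tool frame: the origin (TCP) lies midway between the tips of the shut fingers; the grasp point (between the pads) lies 19 mm behind it; z points along the fingers, y is the line along which they close (so a half turn about z gives the same grasp; the last joint's range is limited). The gripper opens to 85 mm and grips with 20 to 120 N. Pads are 22 mm wide; open, the fingers measure 114 mm over their backs; the gripper's body (76 mm by 85 mm) begins 54 mm behind the grasp point. The pads swing forward as they close: fully open they stand 13 mm farther back than shut.
Start: joints at [1.028, 0.477, 0.022, 1.555, -0.011, 1.109, -0.083], TCP at [284.341, -612.208, 202.908] pointing down, gripper open.
Joint ranges: [-2.96, 2.96], [-0.34, 2.1], [-1.41, 1.46], [0.24, 2.44], [-1.37, 4.51], [0.17, 1.92], [-2.96, 2.96]. Speed limits (rad/s): [2.39, 2.39, 3.14, 3.14, 3.14, 3.14, 3.14].

## Interface

Orientations are given as a 3x3 rotation matrix whose columns are the frame's x, y, z axes.
In Python, from station import r gives the robot as it stands.
- The arm moves only by the tool drive_tool, never from a script. Its argument "increments" is a list of rows, each an object of numbers: "tx", "ty", "tz": the shift along the tool's x, y, z normalised to -1 to 1, where 1 is 25 cm; "wx", "wy", "wz": the turn, a rotation vector about the tool's x, y, z normalised to -1 to 1, where 1 is 1.5 rad; "jaw": the closure, from -1 (fully open) to 1 (shut), so that 0 is half open. In form: [{"tx": .., "ty": .., "tz": .., "wx": .., "wy": .., "wz": .., "jaw": ..}, ...]. A call has 1 to 12 rows; each row is the pose to reach, as a shift and turn from the pose commanded when the call began, along the tool's axes at that moment; what a row does not reach only later rows make up. A row lasts 1/10 s, in which the tool goes at most 50 mm and 8.59 degrees, less where a joint would pass 70% of its speed; a pose out of reach is approached as far as the arm can. A call with a number of a shift or a turn outside -1 to 1 is refused whole. A call with a gripper value outside its range is refused whole. The fingers move at their own pace and stop on an object; the grip force is fixed at half the most. Time passes only in rows, so rows that repeat a pose let the fingers close. It gives the time, the measured TCP pose, the force, the opening and the grip force at its end, in the units of the state.
- r.sense(): the state, without advancing time (a new reading comes with each control period).
- r.snapshot(name): name is "side" or "top" or "wrist"; returns a dict with "image" (480x640x3 uint8, red, green, blue), "camera_matrix" (3x3 intrinsics, pixels), "eye" and "attitude" of the camera in the world. Camera axes: x right, y down, z forward; pixel columns grow to the right and rows downward; lengths in mm; the calibration is good to about 2 mm. The wrist camera is an equidistant fisheye: a pixel r from the principal point sees the ray r / f radians off the axis. A picture is of the moment at which its call begins. There is no depth.
- r.job_done(): hands the job in; it is judged then, once.
The state is a dict: "clock": time; "joints": joint angles; "dq": joint speeds; "joint_torque": joint torques, N m; "ee_pos": TCP position; "eef_rot": TCP orientation; "contact_force": force on the tool from outside, world axes, zero at the start; "moment": the same for the moment, N m; "width": opening from 0.0 (shut) to 1.0 (fully open); "grasp_force": force on a finger pad.
Only numpy, scipy, OpenCV 4.12 (cv2) and the standard library are available. Lean on these libraries where they do the work, as an engineer would, in place of code of your own. Each camera call takes 0.05 s, during which the arm holds its last target. There are 200 camera calls.

## Working session

There is one attempt and no reset: what is moved stays moved. The work goes in short steps, Python scripts to look and compute and a tool call to move; the robot and the scene stay as the last step left them, time stands still between calls to the robot, and variables do not carry over. Pictures are saved under pics/ and viewed, at most 10 in all, crops included, and the job is handed in when it is done.

Besides the shell and the picture viewer there is one more tool, called after "Request:" as a command line: name --argument value ..., lists and objects as JSON in quotes. drive_tool: Moves the arm, as the interface text tells. Its arguments: {"type":"object","properties":{"increments":{"type":"array"}},"required":["increments"]}

```bash
mkdir -p pics; ls; cat > h.py <<'E'
import numpy as np, cv2, pickle
from station import r
def snap(n,name):
    s=r.snapshot(n); pickle.dump(s,open(f'pics/{name}.pkl','wb'))
    cv2.imwrite(f'pics/{name}.png',cv2.cvtColor(np.asarray(s['image']),cv2.COLOR_RGB2BGR)); return s
def load(name): return pickle.load(open(f'pics/{name}.pkl','rb'))
def onplane(s,u,v,z):
    K=np.array(s['camera_matrix']);d=np.linalg.inv(K)@[u,v,1]
    d=np.array(s['attitude'])@d;e=np.array(s['eye']);return e+d*(z-e[2])/d[2]
def proj(s,p):
    c=np.array(s['attitude']).T@(np.array(p)-np.array(s['eye']));q=np.array(s['camera_matrix'])@c;return q[:2]/q[2]
E
python3 - <<'E'
from h import *
for n in('top','side'):
    s=snap(n,n+'0'); print(n,s['eye'],s['attitude'],s['camera_matrix'])
print(r.sense())
E
```

```text
pics
top [3.64524711e+02 1.26459479e+00 1.26685957e+03] [[ 0.00126744 -0.98169981  0.19043074]
 [-0.99994476 -0.00323112 -0.01000164]
 [ 0.01043392 -0.19040755 -0.98164968]] [[443.25867043   0.         314.83711419]
 [  0.         443.25867043 232.96569058]
 [  0.           0.           1.        ]]
side [ 65.10447595 619.14359258 945.77113753] [[-0.78462588 -0.4297583   0.44684453]
 [-0.61986648  0.556948   -0.55278791]
 [-0.01130397 -0.71071564 -0.70338858]] [[471.62197285   0.         319.59714733]
 [  0.         471.62197285 229.64379825]
 [  0.           0.           1.        ]]
{'clock': 0.1, 'joints': array([ 1.02788533,  0.47775713,  0.02234901,  1.55629907, -0.01149251,
        1.10931882, -0.08312268]), 'dq': array([-0.00152206, -0.00185606, -0.00040927, -0.00348417,  0.00162376,
        0.0007498 , -0.00087141]), 'joint_torque': array([ 4.79474242e-03, -5.97763717e+01,  1.61390886e+00, -2.81955707e+01,
        1.28501456e-02,  5.02584720e-03,  1.99519224e-05]), 'ee_pos': array([ 284.08257025, -611.6898899 ,  202.01909153]), 'eef_rot': array([[ 9.06951477e-01,  4.21234327e-01, -8.13077055e-04],
       [ 4.21235091e-01, -9.06950342e-01,  1.44040142e-03],
       [-1.30673989e-04, -1.64887079e-03, -9.99998632e-01]]), 'contact_force': array([ 0.29440609, -0.05279365, -0.11245662]), 'moment': array([ 0.01518314, -0.07276599,  0.05018009]), 'grasp_force': 0.0, 'width': 0.99974970287432}
```

View pics/top0.png

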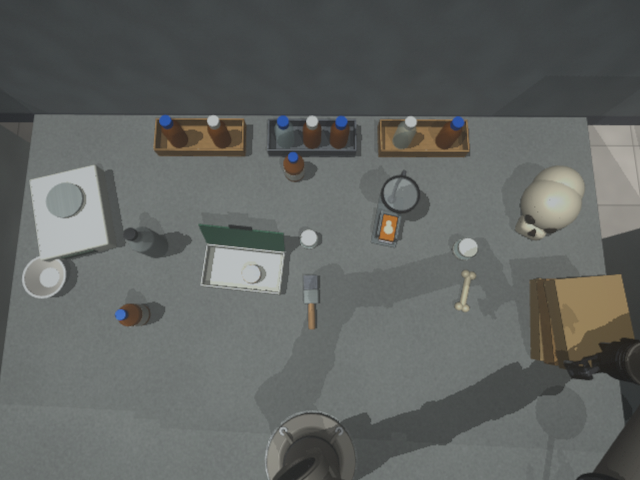

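View pics/side0.png

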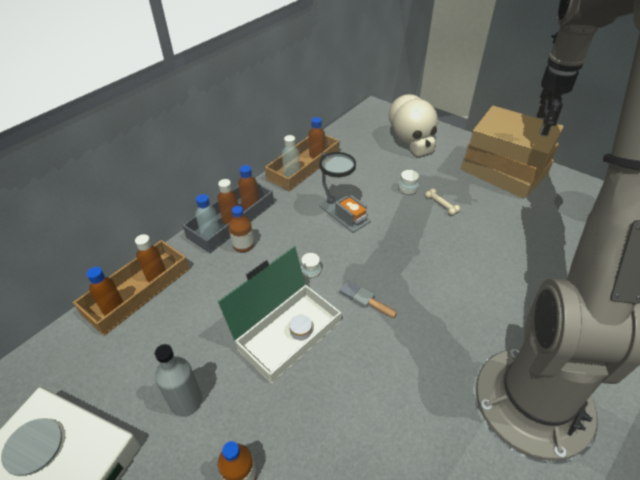

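The top view shows the stand at about (388,228) with the lens at (400,194), and the case at about (243,268) with the tin at (251,272) and the lid open away from the robot. The side view agrees: stand (350,210), case (289,335). Next I'll zoom in on both.

```bash
python3 - <<'E'
from h import *
t=cv2.imread('pics/top0.png');s=cv2.imread('pics/side0.png')
def c(im,x,y,w,h): return cv2.resize(im[y:y+h,x:x+w],(400,300),interpolation=cv2.INTER_CUBIC)
o=np.vstack([np.hstack([c(t,350,170,100,75),c(t,190,215,108,81)]),np.hstack([c(s,310,150,80,60+20) if 0 else c(s,300,155,100,75),c(s,215,245,140,105+35) if 0 else c(s,212,245,144,108+27)])])
cv2.imwrite('pics/c0.png',o)
E
```

```text
(no output)
```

View pics/c0.png

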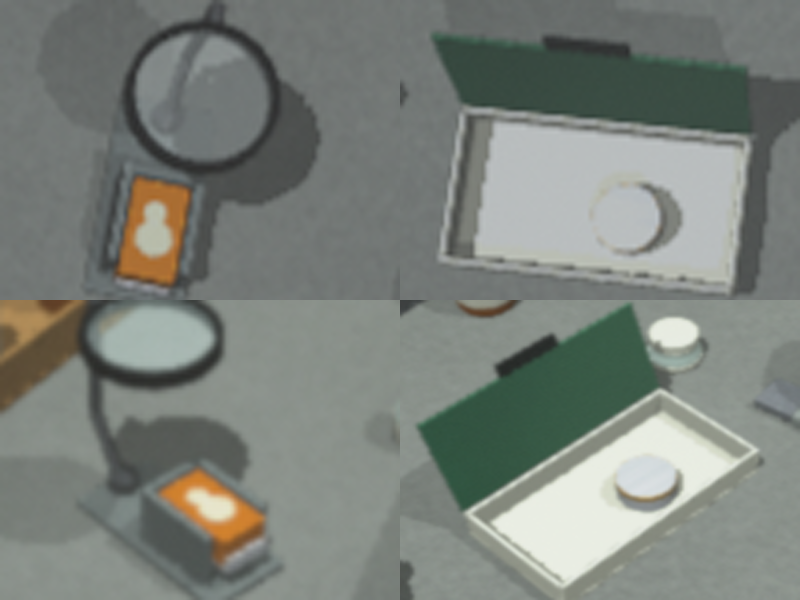

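```bash
python3 - <<'E'
from h import *
from scipy.optimize import least_squares as LS
T=load('top0');S=load('side0')
t1=lambda a:np.array(a)/4+[350,170]; s1=lambda a:np.array(a)/4+[300,155]
t2=lambda a:np.array(a)*.27+[190,215]; s2=lambda a:np.array(a)*[.36,.45]+[212,245]
def W(p,l): c,s=np.cos(p[2]),np.sin(p[2]); return np.array([p[0]+c*l[0]-s*l[1],p[1]+s*l[0]+c*l[1],l[2]])
def fit(obs,x0):
    f=lambda p:np.concatenate([proj(c,W(p,l(p) if callable(l) else l))-uv for c,l,uv in obs])
    q=LS(f,x0,loss='soft_l1');print(np.round(q.x,3));print(np.round(f(q.x).reshape(-1,2),1).tolist());return q.x
B=[(48,20,54),(48,-20,54),(-22,-20,54),(-22,20,54)]
tb=[(134,177),(194,184),(178,287),(115,279)]
sb=[(157,193),(200,163),(265,213),(215,242)]
o=[(T,b,t1(u)) for b,u in zip(B,tb)]+[(S,b,s1(u)) for b,u in zip(B,sb)]+[(T,(80,0,162),t1((202,97)))]
print('stand');fit(o,[600,-150,0])
C=[(59,110,40),(59,-110,40),(-59,-110,40),(-59,110,40)]
tc=[(62,107),(349,140),(332,293),(40,262)];sc=[(67,215),(260,91),(360,155),(165,295)]
o=[(T,b,t2(u)) for b,u in zip(C,tc)]+[(S,b,s2(u)) for b,u in zip(C,sc)]
for c,g,u in((T,t2,(227,217)),(S,s2,(247,177))): o.append((c,lambda p:(p[3],p[4],34),g(u)))
ed=lambda sy:(lambda p:(59-118*np.cos(p[5]),sy*110,40.5+118*np.sin(p[5])))
for c,g,uu in((T,t2,[(32,35),(348,68)]),(S,s2,[(18,125),(230,4)])):
    for sy,u in zip((1,-1),uu): o.append((c,ed(sy),g(u)))
print('case');fit(o,[450,150,0,0,-20,1.7])
# other objects
for n,u,v,z in(('bottle_a',293,157,135),('potA',309,238,45),('potB',466,245,55),('brush top',311,278,8),('brush bot',312,326,10),('bone',472,275,15),('bone2',463,308,15),('flask',131,233,200)):
    print(n,np.round(onplane(T,u,v,z)))
E
```

```text
stand
[ 604.013 -214.093    6.074]
[[0.0, -0.3], [-1.0, 0.8], [-1.3, -1.0], [0.3, -1.9], [0.6, -1.1], [0.2, 0.5], [0.7, 0.3], [2.8, -0.6], [-0.4, -0.2]]
case
[ 4.99587e+02  1.91402e+02 -1.06000e-01 -9.34900e+00 -2.39740e+01
  1.85700e+00]
[[-1.2, 0.2], [-0.6, -0.3], [-1.1, 0.7], [-1.8, 0.4], [-0.1, -0.7], [1.4, -1.4], [1.1, -2.5], [0.1, -2.5], [-1.2, 0.1], [0.3, -0.9], [-1.4, -0.5], [-1.3, -0.2], [0.1, 0.2], [0.6, -1.1]]
bottle_a [792.  49. 135.]
potA [587.   5.  45.]
potB [ 567. -431.   55.]
brush top [479.  -1.   8.]
brush bot [345.  -4.  10.]
bone [ 487. -457.   15.]
bone2 [ 395. -426.   15.]
flask [570. 439. 200.]
```

```bash
cat >> h.py <<'E'
from scipy.spatial.transform import Rotation as Ro
def Rt(yaw,tilt):
    f=np.array([np.cos(yaw),np.sin(yaw),0]);k=np.array([0,0,1.]);l=np.array([-f[1],f[0],0])
    z=np.sin(tilt)*f-np.cos(tilt)*k;y=-l;return np.column_stack([np.cross(y,z),y,z])
def loc(o,l): c,s=np.cos(o[2]),np.sin(o[2]); return np.array([o[0]+c*l[0]-s*l[1],o[1]+s*l[0]+c*l[1],l[2]])
ST=[604,-214.1,-.209]; CA=[499.6,191.4,-.106]
def row(p,R,cur=None):
    s=r.sense() if cur is None else None
    p0,R0=(s['ee_pos'],s['eef_rot']) if cur is None else cur
    d=R0.T@(np.array(p)-p0)/250; w=Ro.from_matrix(R0.T@R).as_rotvec()/1.5
    print('row',dict(zip(('tx','ty','tz','wx','wy','wz'),np.round(np.r_[d,w],3).tolist())))
    return np.array(p),R
E
python3 - <<'E'
from h import *
a=row([430,-400,260],Rt(0.0,.3))
row(loc(ST,(-70,0,125)),Rt(-.209,.65),a)
E
```

```text
row {'tx': 0.886, 'ty': -0.522, 'tz': -0.231, 'wx': -0.045, 'wy': 0.197, 'wz': 0.288}
row {'tx': 0.244, 'ty': -0.802, 'tz': 0.641, 'wx': -0.064, 'wy': 0.232, 'wz': 0.125}
```

Request:
drive_tool --increments '[{"tx": 0.3, "ty": -0.17, "tz": -0.2, "jaw": 1}, {"tx": 0.6, "ty": -0.35, "tz": -0.23, "wx": -0.02, "wy": 0.1, "wz": 0.14, "jaw": 1}, {"tx": 0.886, "ty": -0.522, "tz": -0.231, "wx": -0.045, "wy": 0.197, "wz": 0.288, "jaw": 1}, {"tx": 0.886, "ty": -0.522, "tz": -0.231, "wx": -0.045, "wy": 0.197, "wz": 0.288, "jaw": 1}, {"tx": 0.886, "ty": -0.522, "tz": -0.231, "wx": -0.045, "wy": 0.197, "wz": 0.288, "jaw": 1}, {"tx": 0.886, "ty": -0.522, "tz": -0.231, "wx": -0.045, "wy": 0.197, "wz": 0.288, "jaw": 1}, {"tx": 0.886, "ty": -0.522, "tz": -0.231, "wx": -0.045, "wy": 0.197, "wz": 0.288, "jaw": 1}, {"tx": 0.886, "ty": -0.522, "tz": -0.231, "wx": -0.045, "wy": 0.197, "wz": 0.288, "jaw": 1}, {"tx": 0.886, "ty": -0.522, "tz": -0.231, "wx": -0.045, "wy": 0.197, "wz": 0.288, "jaw": 1}]'

```text
schema error: expected keys tx, ty, tz, wx, wy, wz, jaw
```

```bash
python3 - <<'E'
from h import *
row(loc(ST,(-70,0,125)),Rt(-.209,.65))
E
```

```text
row {'tx': 1.607, 'ty': -1.071, 'tz': 0.31, 'wx': -0.14, 'wy': 0.418, 'wz': 0.413}
```

All keys are needed in every row.

Request:
drive_tool --increments '[{"tx": 0.18, "ty": -0.1, "tz": -0.1, "wx": 0, "wy": 0, "wz": 0, "jaw": 1}, {"tx": 0.35, "ty": -0.2, "tz": -0.2, "wx": -0.02, "wy": 0.08, "wz": 0.1, "jaw": 1}, {"tx": 0.52, "ty": -0.3, "tz": -0.23, "wx": -0.03, "wy": 0.12, "wz": 0.2, "jaw": 1}, {"tx": 0.7, "ty": -0.4, "tz": -0.23, "wx": -0.045, "wy": 0.197, "wz": 0.288, "jaw": 1}, {"tx": 0.886, "ty": -0.522, "tz": -0.231, "wx": -0.045, "wy": 0.197, "wz": 0.288, "jaw": 1}, {"tx": 0.886, "ty": -0.522, "tz": -0.231, "wx": -0.045, "wy": 0.197, "wz": 0.288, "jaw": 1}, {"tx": 0.886, "ty": -0.522, "tz": -0.231, "wx": -0.045, "wy": 0.197, "wz": 0.288, "jaw": 1}, {"tx": 0.886, "ty": -0.522, "tz": -0.231, "wx": -0.045, "wy": 0.197, "wz": 0.288, "jaw": 1}]'

```text
clock: 0.9
ee_pos: [430.0, -400.8, 260.6]
eef_rot: [[0.955, -0.0, 0.296], [0.0, -1.0, -0.002], [0.296, 0.002, -0.955]]
contact_force: [0.6, -0.7, 0.8]
width: 0.003
grasp_force: 0.0
```

```bash
python3 - <<'E'
from h import *
row(loc(ST,(-70,0,125)),Rt(-.209,.65))
E
```

```text
row {'tx': 0.243, 'ty': -0.807, 'tz': 0.641, 'wx': -0.062, 'wy': 0.232, 'wz': 0.125}
```

Request:
drive_tool --increments '[{"tx": 0.05, "ty": -0.16, "tz": 0.12, "wx": -0.01, "wy": 0.05, "wz": 0.03, "jaw": 1}, {"tx": 0.1, "ty": -0.32, "tz": 0.25, "wx": -0.02, "wy": 0.1, "wz": 0.06, "jaw": 1}, {"tx": 0.15, "ty": -0.48, "tz": 0.38, "wx": -0.04, "wy": 0.15, "wz": 0.09, "jaw": 1}, {"tx": 0.2, "ty": -0.65, "tz": 0.5, "wx": -0.05, "wy": 0.2, "wz": 0.11, "jaw": 1}, {"tx": 0.243, "ty": -0.807, "tz": 0.641, "wx": -0.062, "wy": 0.232, "wz": 0.125, "jaw": 1}, {"tx": 0.243, "ty": -0.807, "tz": 0.641, "wx": -0.062, "wy": 0.232, "wz": 0.125, "jaw": 1}, {"tx": 0.243, "ty": -0.807, "tz": 0.641, "wx": -0.062, "wy": 0.232, "wz": 0.125, "jaw": 1}, {"tx": 0.243, "ty": -0.807, "tz": 0.641, "wx": -0.062, "wy": 0.232, "wz": 0.125, "jaw": 1}]'

```text
clock: 1.7
ee_pos: [531.6, -219.2, 157.4]
eef_rot: [[0.807, -0.193, 0.558], [-0.168, -0.981, -0.097], [0.566, -0.015, -0.824]]
contact_force: [-0.5, -0.0, -0.3]
width: 0.005
grasp_force: 0.0
```

```bash
cat >> h.py <<'E'
def projw(s,p):
    c=np.array(s['attitude']).T@(np.array(p)-np.array(s['eye']));K=np.array(s['camera_matrix'])
    th=np.arctan2(np.hypot(c[0],c[1]),c[2]);return K[:2,2]+K[0,0]*th*c[:2]/np.hypot(c[0],c[1])
E
python3 - <<'E'
from h import *
s=snap('wrist','w1');print(s['eye'],s['camera_matrix'][0][0])
im=cv2.imread('pics/w1.png')
B=[loc(ST,b) for b in [(48,20,54),(48,-20,54),(-22,-20,54),(-22,20,54)]]
q=np.array([projw(s,b) for b in B]);print(q)
c=q.mean(0);x0=int(np.clip(c[0]-133,0,373));y0=int(np.clip(c[1]-100,0,280));print(x0,y0)
o=cv2.resize(im[y0:y0+200,x0:x0+267],(801,600),interpolation=cv2.INTER_CUBIC)[:,:800]
for p in q: cv2.circle(o,tuple(((p-[x0,y0])*3).astype(int)),3,(255,255,0),1)
cv2.imwrite('pics/w1c.png',o); row(loc(ST,(-70,0,125)),Rt(-.209,.65))
E
```

```text
[ 489.49793106 -213.32767261  335.96521138] 371.64829954431775
[[272.25488359 176.63369747]
 [318.04634166 176.59309285]
 [317.15338828 253.547151  ]
 [267.30530657 253.03427651]]
160 114
row {'tx': -0.074, 'ty': -0.05, 'tz': 0.103, 'wx': -0.019, 'wy': 0.034, 'wz': 0.008}
```

View pics/w1c.png

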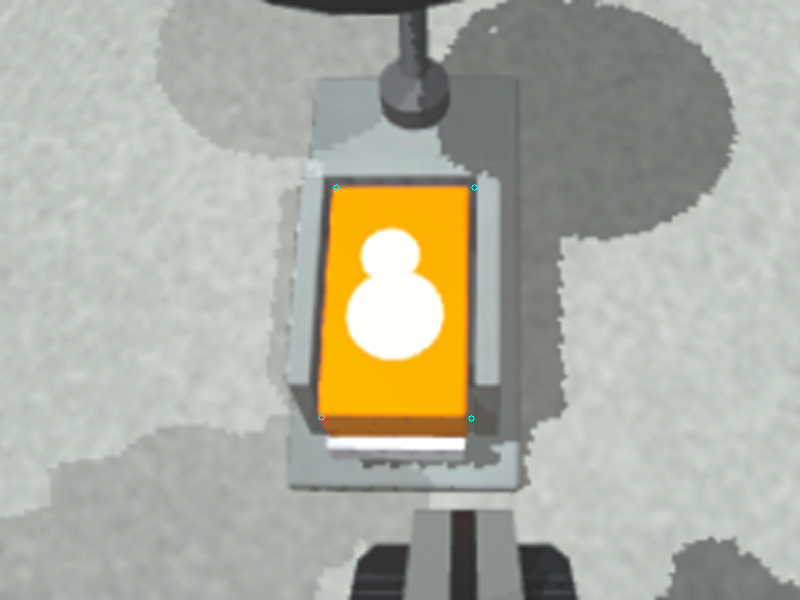

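Predicted corners fall within about 2 px of the block corners, which in the crop are (331,185), (468,185), (467,416) and (319,416). The pose is good, with a small shift of about +0.8 mm in y.

```bash
sed -i 's/^ST=.*CA=/ST=[604.7,-213.4,-.209]; CA=/' h.py; python3 - <<'E'
from h import *
row(loc(ST,(-6,0,80)),Rt(-.209,.65))
E
```

```text
row {'tx': 0.038, 'ty': -0.044, 'tz': 0.397, 'wx': -0.019, 'wy': 0.034, 'wz': 0.008}
```

Request:
drive_tool --increments '[{"tx": 0, "ty": 0, "tz": 0, "wx": 0, "wy": 0, "wz": 0, "jaw": 1}, {"tx": 0, "ty": 0, "tz": 0, "wx": 0, "wy": 0, "wz": 0, "jaw": 1}, {"tx": 0, "ty": 0, "tz": 0, "wx": 0, "wy": 0, "wz": 0, "jaw": 1}]'

```text
clock: 2.05
ee_pos: [531.1, -219.6, 157.8]
eef_rot: [[0.807, -0.193, 0.558], [-0.168, -0.981, -0.096], [0.566, -0.016, -0.824]]
contact_force: [0.2, -0.0, -0.7]
width: -0.001
grasp_force: 0.0
```

```bash
python3 - <<'E'
from h import *
row(loc(ST,(-6,0,80)),Rt(-.209,.65))
E
```

```text
row {'tx': 0.037, 'ty': -0.076, 'tz': 0.405, 'wx': -0.015, 'wy': 0.032, 'wz': 0.002}
```

Request:
drive_tool --increments '[{"tx": 0.01, "ty": -0.02, "tz": 0.1, "wx": 0, "wy": 0.01, "wz": 0, "jaw": 1}, {"tx": 0.02, "ty": -0.04, "tz": 0.2, "wx": -0.01, "wy": 0.02, "wz": 0, "jaw": 1}, {"tx": 0.03, "ty": -0.06, "tz": 0.3, "wx": -0.015, "wy": 0.032, "wz": 0.002, "jaw": 1}, {"tx": 0.037, "ty": -0.076, "tz": 0.4, "wx": -0.015, "wy": 0.032, "wz": 0.002, "jaw": 1}, {"tx": 0.037, "ty": -0.076, "tz": 0.4, "wx": -0.015, "wy": 0.032, "wz": 0.002, "jaw": 1}, {"tx": 0.037, "ty": -0.076, "tz": 0.4, "wx": -0.015, "wy": 0.032, "wz": 0.002, "jaw": 1}, {"tx": 0.037, "ty": -0.076, "tz": 0.4, "wx": -0.015, "wy": 0.032, "wz": 0.002, "jaw": 1}]'

```text
clock: 2.75
ee_pos: [606.0, -219.4, 119.1]
eef_rot: [[0.821, -0.199, 0.536], [-0.173, -0.98, -0.098], [0.544, -0.013, -0.839]]
contact_force: [-0.3, 0.1, -0.6]
width: -0.001
grasp_force: 0.0
```

```bash
python3 - <<'E'
from h import *
s=r.sense();print(s['ee_pos'],s['eef_rot'],s['joints'])
row(loc(ST,(-6,0,80)),Rt(-.209,.65))
for l in((-6.2,60.7),(-11.1,56.8),(-14.8,52.3),(-17.6,46.8),(-16.4,45.2)):row(loc(ST,(l[0],0,l[1])),Rt(-.209,.65))
E
```

```text
[ 606.0153118  -219.42132673  119.08929886] [[ 0.82082472 -0.19865745  0.53552031]
 [-0.17349118 -0.97998563 -0.09761645]
 [ 0.54419444 -0.01278205 -0.83886175]] [-1.96954346e-03  3.39214256e-01  3.36115699e-01  2.20653689e+00
 -1.36564182e+00  1.69772392e-01 -1.77475898e-01]
row {'tx': -0.114, 'ty': -0.021, 'tz': 0.113, 'wx': -0.01, 'wy': 0.05, 'wz': 0.0}
row {'tx': -0.156, 'ty': -0.02, 'tz': 0.177, 'wx': -0.01, 'wy': 0.05, 'wz': 0.0}
row {'tx': -0.181, 'ty': -0.02, 'tz': 0.18, 'wx': -0.01, 'wy': 0.05, 'wz': 0.0}
row {'tx': -0.204, 'ty': -0.02, 'tz': 0.187, 'wx': -0.01, 'wy': 0.05, 'wz': 0.0}
row {'tx': -0.225, 'ty': -0.019, 'tz': 0.199, 'wx': -0.01, 'wy': 0.05, 'wz': 0.0}
row {'tx': -0.224, 'ty': -0.019, 'tz': 0.207, 'wx': -0.01, 'wy': 0.05, 'wz': 0.0}
```

```bash
cat > fitk.py <<'E'
import numpy as np, itertools
from scipy.spatial.transform import Rotation as Ro
from h import r
s=r.sense()
D=[(np.array([ 1.02788533,0.47775713,0.02234901,1.55629907,-0.01149251,1.10931882,-0.08312268]),np.array([284.08,-611.69,202.02]),
 np.array([[.906951,.421234,-.000813],[.421235,-.90695,.00144],[-.00013,-.001649,-.9999986]])),(s['joints'],s['ee_pos'],s['eef_rot'])]
np.save('D1.npy',np.r_[s['joints'],s['ee_pos'],s['eef_rot'].ravel()])
def chain(q,sg):
    R=np.eye(3);out=[]
    for i,a in enumerate('zyzyzyz'):
        R=R@Ro.from_euler(a,sg[i]*q[i]).as_matrix();out.append(R)
    return out
res=[]
for sg in itertools.product((1,-1),repeat=7):
    # const base yaw b and tool yaw t: Rz(b) C Rz(t) = R
    C=[chain(q,sg)[-1] for q,_,_ in D]
    for b in np.arange(0,2*np.pi,np.pi/36):
        B=Ro.from_euler('z',b).as_matrix()
        T=[(B@c).T@R for c,(_,_,R) in zip(C,D)]
        res.append((np.linalg.norm(T[0]-T[1])+np.linalg.norm(T[0][2]-[0,0,1]),sg,round(b,3),round(np.arctan2(T[0][1,0],T[0][0,0]),3)))
res.sort(key=lambda x:x[0])
for x in res[:8]: print(x)
E
python3 fitk.py
```

```text
(np.float64(1.7421016138339118e-06), (-1, 1, -1, 1, -1, 1, -1), np.float64(0.0), np.float64(1.571))
(np.float64(1.742101613846594e-06), (-1, -1, -1, -1, -1, -1, -1), np.float64(3.142), np.float64(-1.571))
(np.float64(0.07018836517773643), (-1, -1, -1, -1, -1, -1, -1), np.float64(3.054), np.float64(-1.658))
(np.float64(0.07018836517773651), (-1, 1, -1, 1, -1, 1, -1), np.float64(6.196), np.float64(1.484))
(np.float64(0.07018935352962621), (-1, -1, -1, -1, -1, -1, -1), np.float64(3.229), np.float64(-1.484))
(np.float64(0.0701893535296264), (-1, 1, -1, 1, -1, 1, -1), np.float64(0.087), np.float64(1.658))
(np.float64(0.14021149857934528), (-1, 1, -1, 1, -1, 1, -1), np.float64(6.109), np.float64(1.396))
(np.float64(0.14021149857934556), (-1, -1, -1, -1, -1, -1, -1), np.float64(2.967), np.float64(-1.745))
```

Request:
drive_tool --increments '[{"tx": -0.05, "ty": 0, "tz": -0.2, "wx": 0, "wy": 0, "wz": 0, "jaw": 1}, {"tx": -0.1, "ty": 0, "tz": -0.4, "wx": 0, "wy": -0.1, "wz": 0, "jaw": 1}, {"tx": -0.1, "ty": 0, "tz": -0.4, "wx": 0, "wy": -0.2, "wz": 0, "jaw": 1}, {"tx": -0.1, "ty": 0, "tz": -0.4, "wx": 0, "wy": -0.3, "wz": 0, "jaw": 1}, {"tx": -0.1, "ty": 0, "tz": -0.4, "wx": 0, "wy": -0.35, "wz": 0, "jaw": 1}, {"tx": -0.1, "ty": 0, "tz": -0.4, "wx": 0, "wy": -0.35, "wz": 0, "jaw": 1}, {"tx": -0.1, "ty": 0, "tz": -0.4, "wx": 0, "wy": -0.35, "wz": 0, "jaw": 1}]'

```text
clock: 3.45
ee_pos: [536.2, -203.1, 189.5]
eef_rot: [[0.98, -0.192, 0.05], [-0.193, -0.981, 0.001], [0.049, -0.01, -0.999]]
contact_force: [1.0, 1.1, 1.1]
width: -0.001
grasp_force: 0.0
```

```bash
cat > log.py <<'E'
import numpy as np,sys
from h import r
s=r.sense();np.save(f'D{sys.argv[1]}.npy',np.r_[s['joints'],s['ee_pos'],s['eef_rot'].ravel()]);print(s['joints'].round(3))
E
python3 log.py 2
```

```text
[-0.464  0.428  0.956  1.9   -0.446  0.984 -1.076]
```

Request:
drive_tool --increments '[{"tx": 0.1, "ty": 0.1, "tz": -0.1, "wx": 0.05, "wy": 0, "wz": -0.1, "jaw": 1}, {"tx": 0, "ty": 0.2, "tz": -0.15, "wx": 0.15, "wy": 0, "wz": -0.2, "jaw": 1}, {"tx": 0, "ty": 0.3, "tz": -0.15, "wx": 0.2, "wy": 0, "wz": -0.3, "jaw": 1}, {"tx": 0, "ty": 0.3, "tz": -0.15, "wx": 0.2, "wy": 0, "wz": -0.4, "jaw": 1}, {"tx": 0, "ty": 0.3, "tz": -0.15, "wx": 0.2, "wy": 0, "wz": -0.4, "jaw": 1}, {"tx": 0, "ty": 0.3, "tz": -0.15, "wx": 0.2, "wy": 0, "wz": -0.4, "jaw": 1}]'

```text
clock: 4.05
ee_pos: [515.2, -278.8, 225.9]
eef_rot: [[0.915, 0.403, 0.021], [0.38, -0.878, 0.292], [0.137, -0.259, -0.956]]
contact_force: [0.3, -0.1, 0.1]
width: -0.0
grasp_force: 0.0
```

```bash
python3 log.py 3; cat > kin.py <<'E'
import numpy as np, glob
from scipy.spatial.transform import Rotation as Ro
from scipy.optimize import least_squares as LS
SG=(-1,1,-1,1,-1,1,-1)
LO=np.array([-2.96,-.34,-1.41,.24,-1.37,.17,-2.96]);HI=np.array([2.96,2.1,1.46,2.44,4.51,1.92,2.96])
def chain(q):
    R=np.eye(3);o=[]
    for i,a in enumerate('zyzyzyz'): R=R@Ro.from_euler(a,SG[i]*q[i]).as_matrix();o.append(R)
    return o
def feat(q):
    C=chain(q);return np.hstack([np.array([[0],[0],[1]]),C[0][:,:2],C[2],C[4],C[6][:,[2]]])
D=[np.r_[1.02788533,.47775713,.02234901,1.55629907,-.01149251,1.10931882,-.08312268,284.08257,-611.68989,202.01909,np.zeros(9)]]+[np.load(f) for f in sorted(glob.glob('D?.npy'))]
A=np.vstack([feat(d[:7]) for d in D]);b=np.concatenate([d[7:10] for d in D])
E
python3 - <<'E'
from kin import *
x=np.linalg.lstsq(A,b,rcond=None)[0];print(np.linalg.svd(A)[1].round(3),x.round(1),np.abs(A@x-b).max())
# simple: base h, shoulder z, elbow z, wrist z
for cols in([0,5,8,9],[0,1,2,3,4,5,8,9]):
    x,res,_,_=np.linalg.lstsq(A[:,cols],b,rcond=None);print(cols,x.round(1),(A[:,cols]@x-b).round(1))
E
```

```text
[ 0.05   0.477  0.698  1.682 -0.555  1.323 -0.235]
[3.918 3.364 3.314 0.97  0.869 0.577 0.493 0.242 0.123 0.059] [ 2.871e+02 -0.000e+00 -3.050e+01  0.000e+00 -3.140e+01  5.418e+02
 -0.000e+00 -4.000e-01  4.725e+02  3.554e+02] 4.877585411122709e-07
[0, 5, 8, 9] [469.5 402.7 546.5 365.1] [ 53.3  28.9  15.9   7.3  39.6 -20.2  -2.3 -10.8  -2.9   1.1  10.3   7.3]
[0, 1, 2, 3, 4, 5, 8, 9] [ 2.872e+02  2.000e-01 -3.040e+01 -2.000e-01 -3.170e+01  5.412e+02
  4.728e+02  3.551e+02] [ 0.1  0.1 -0.  -0.  -0.2 -0.  -0.   0.1 -0.   0.  -0.   0.1]
```

```bash
cat >> kin.py <<'E'
X=np.linalg.lstsq(A,b,rcond=None)[0]
T0=Ro.from_euler('z',np.pi/2).as_matrix()
def fk(q): return feat(q)@X, chain(q)[-1]@T0
def ik(p,R,q0,m=.02):
    f=lambda q:np.r_[(fk(q)[0]-p)/100,Ro.from_matrix(R.T@fk(q)[1]).as_rotvec(),.002*(q-q0)]
    q=LS(f,np.clip(q0,LO+m,HI-m),bounds=(LO+m-.001,HI-m+.001)).x;e=f(q);return q,np.linalg.norm(e[:3])*100,np.linalg.norm(e[3:6])
E
python3 - <<'E'
from kin import *
from h import Rt,loc,ST
rng=np.random.default_rng(0)
print(fk(D[1][:7])[0]-D[1][7:10],np.abs(fk(D[1][:7])[1].ravel()-D[1][10:]).max())
for nm,l,ts in(('press',(-17,0,46.5),(.65,.5)),('grasp',(21,0,66),(.65,.55,.45)),('pregrasp',(-15,0,113),(.65,.55))):
  for t in ts:
   for yaw in(0,np.pi):
    R=Rt(-.209,t)@Ro.from_euler('z',yaw).as_matrix(); S=[]
    for k in range(25):
        q0=rng.uniform(LO,HI); q,e1,e2=ik(loc(ST,l),R,q0)
        if e1<1.5 and e2<.01: S.append(q)
    print(nm,t,round(yaw,1),len(S)); 
    S.sort(key=lambda q:q[2])
    for q in S[::max(1,len(S)//3)][:4]: print('   ',q.round(2))
E
```

```text
[-6.68160283e-08  1.36905868e-07 -3.39160749e-07] 3.7470027081099033e-16
press 0.65 0 10
    [ 0.7   0.51 -0.51  2.29  2.55  0.31  2.31]
    [ 0.49  0.47 -0.27  2.31  2.88  0.28  1.93]
    [-0.56  0.87  1.11  2.37  4.11  0.83  0.37]
    [-0.66  1.3   1.44  2.37  4.13  1.29  0.1 ]
press 0.65 3.1 14
    [ 1.31  1.03 -1.39  2.26  1.96  0.88  0.13]
    [ 1.3   1.   -1.37  2.26  1.97  0.86  0.11]
    [ 1.01  0.64 -0.9   2.27  2.17  0.46 -0.33]
    [ 0.19  0.47  0.09  2.33  3.36  0.3  -1.76]
press 0.5 0 20
    [ 1.27  0.98 -1.39  2.16  1.66  0.88 -2.79]
    [ 1.06  0.66 -0.99  2.17  1.57  0.49 -2.89]
    [-0.17  0.5   0.53  2.24  4.49  0.26  0.19]
    [-0.65  1.2   1.44  2.26  4.39  1.17 -0.03]
press 0.5 3.1 16
    [ 1.27  0.98 -1.39  2.16  1.66  0.88  0.35]
    [ 1.03  0.65 -0.96  2.17  1.56  0.46  0.25]
    [ 0.67  0.49 -0.49  2.19  1.53  0.19  0.16]
    [-0.13  0.49  0.47  2.24  4.49  0.23 -2.94]
grasp 0.65 0 20
    [ 1.28  1.01 -1.39  2.17  1.88  0.86 -2.94]
    [ 0.56  0.48 -0.36  2.21  2.58  0.21  2.24]
    [-0.02  0.48  0.33  2.25  3.78  0.28  0.91]
    [-0.65  1.17  1.4   2.28  4.2
[... 1064 characters left out ...]
74  0.7  -2.94]
    [ 1.34  0.79 -1.39  2.23  1.74  0.7  -2.94]
    [ 0.79  0.38 -0.61  2.26  2.06  0.19  2.78]
pregrasp 0.65 3.1 15
    [ 1.34  0.79 -1.39  2.23  1.75  0.7   0.19]
    [ 0.91  0.41 -0.75  2.25  1.93  0.24 -0.21]
    [-0.02  0.33  0.33  2.31  3.95  0.19 -2.36]
pregrasp 0.55 0 11
    [ 1.28  0.7  -1.31  2.16  1.48  0.64 -2.75]
    [ 0.75  0.37 -0.58  2.18  1.11  0.19 -2.57]
    [-0.14  0.34  0.48  2.24 -1.35  0.19 -0.22]
    [-0.14  0.34  0.48  2.24 -1.35  0.19 -0.22]
pregrasp 0.55 3.1 16
    [ 1.32  0.78 -1.39  2.16  1.51  0.74  0.39]
    [ 0.75  0.37 -0.58  2.18  1.11  0.19  0.57]
    [ 0.75  0.37 -0.58  2.18  1.11  0.19  0.57]
    [-0.14  0.34  0.48  2.24 -1.35  0.19  2.92]
```

```bash
cat >> kin.py <<'E'
def err(q,p,R): a,B=fk(q); return np.r_[(p-a)/SC,(Ro.from_matrix(R@B.T)).as_rotvec()]
SC=1000.
def jac(q):
    a,B=fk(q);J=np.zeros((6,7))
    for i in range(7):
        d=np.zeros(7);d[i]=1e-5;a2,B2=fk(q+d);J[:,i]=np.r_[(a2-a)/SC/1e-5,Ro.from_matrix(B2@B.T).as_rotvec()/1e-5]
    return J
def track(q,poses,mode='pinv',lam=1e-3,qn=None,kn=0):
    q=q.copy();out=[]
    for p,R in poses:
        p0,R0=fk(q);w=Ro.from_matrix(R@R0.T).as_rotvec()
        for k in range(1,9):
            pp=p0+(p-p0)*k/8;RR=Ro.from_rotvec(w*k/8).as_matrix()@R0
            for _ in range(2):
                free=np.ones(7,bool)
                for _ in range(4):
                    J=jac(q)[:,free];Ji=J.T@np.linalg.inv(J@J.T+lam**2*np.eye(6))
                    dq=np.zeros(7);dq[free]=Ji@err(q,pp,RR)
                    if kn: dq[free]+=kn*(np.eye(J.shape[1])-Ji@J)@(qn-q)[free]
                    bad=free&((q+dq<LO-1e-6)|(q+dq>HI+1e-6))
                    if not bad.any():break
                    free&=~bad
                q=np.clip(q+dq,LO,HI)
        out.append(q.copy())
    return out
E
python3 - <<'E'
from kin import *
import kin
q2,q3,q1=D[2][:7],D[3][:7],D[1][:7]
p,R=fk(q2);rows=[(.1,.1,-.1,.05,0,-.1),(0,.2,-.15,.15,0,-.2),(0,.3,-.15,.2,0,-.3),(0,.3,-.15,.2,0,-.4)]
P=[(p+R@np.array(a[:3])*250,R@Ro.from_rotvec(np.array(a[3:])*1.5).as_matrix()) for a in rows]
print('true',q3.round(3), 'from',q2.round(3))
q0=D[0][:7]; mid=(LO+HI)/2
for sc in(1000,250): 
    kin.SC=float(sc)
    print(sc,track(q2,P)[-1].round(3))
    for nm,qn in(('start',q0),('mid',mid)): 
        for kn in(.01,.05): print(nm,kn,track(q2,P,qn=qn,kn=kn)[-1].round(3))
print(ik(*fk(q3),q2)[0].round(3))
E
```

```text
true [ 0.05   0.477  0.698  1.682 -0.555  1.323 -0.235] from [-0.464  0.428  0.956  1.9   -0.446  0.984 -1.076]
1000 [ 0.039  0.485  0.705  1.673 -0.557  1.328 -0.236]
start 0.01 [ 0.285  0.424  0.346  1.656 -0.408  1.272 -0.381]
start 0.05 [ 0.631  0.416 -0.125  1.63  -0.226  1.239 -0.55 ]
mid 0.01 [ 0.265  0.427  0.373  1.658 -0.419  1.275 -0.37 ]
mid 0.05 [ 0.561  0.412 -0.03   1.636 -0.263  1.243 -0.516]
250 [ 0.039  0.485  0.705  1.673 -0.557  1.328 -0.236]
start 0.01 [ 0.285  0.424  0.346  1.656 -0.408  1.272 -0.381]
start 0.05 [ 0.631  0.416 -0.125  1.63  -0.226  1.239 -0.55 ]
mid 0.01 [ 0.265  0.427  0.373  1.658 -0.419  1.275 -0.37 ]
mid 0.05 [ 0.561  0.412 -0.03   1.636 -0.263  1.243 -0.516]
[ 0.026  0.488  0.736  1.683 -0.572  1.331 -0.218]
```

```bash
cat > pl.py <<'E'
from kin import *
from h import Rt,loc,ST
Z=Ro.from_euler('z',np.pi).as_matrix()
def go(q,p,R,n=12):
    p0,R0=fk(q);w=Ro.from_matrix(R@R0.T).as_rotvec()
    return track(q,[(p0+(p-p0)*k/n,Ro.from_rotvec(w*k/n).as_matrix()@R0) for k in range(1,n+1)])
def ok(q,p,R): e=err(q,p,R); return round(np.linalg.norm(e[:3])*1000,1),round(np.linalg.norm(e[3:]),3)
E
python3 - <<'E'
from pl import *
from h import r
q=r.sense()['joints'];print(q.round(3))
qg=np.array([1.0,.45,-.9,2.1,1.7,.5,0.0]);print('goal pose',fk(qg)[0].round(),fk(qg)[1].round(2).tolist())
H=(loc(ST,(-60,0,150)),Rt(-.209,.55)@Z)
tests={'jl':[fk(q+(qg-q)*k/12) for k in range(1,13)]}
for nm,P in tests.items():
    T=track(q,P);print(nm,T[-1].round(2))
    for t in T[::3]: print('  ',t.round(2),fk(t)[0].round(),fk(t)[1][:,2].round(2))
    t=go(T[-1],*H)[-1];print('hover',t.round(2),ok(t,*H))
E
```

```text
[ 0.05   0.477  0.698  1.682 -0.555  1.323 -0.235]
goal pose [ 647. -296.  181.] [[-0.7, 0.39, 0.6], [0.22, 0.92, -0.34], [-0.68, -0.11, -0.73]]
jl [ 0.21  0.31  0.05  2.15  1.88  0.17 -0.36]
   [ 0.04  0.51  0.71  1.72 -0.43  1.27 -0.15] [ 473. -303.  189.] [-0.1   0.21 -0.97]
   [-0.02  0.56  0.7   1.85 -0.1   1.01  0.13] [ 404. -383.  126.] [-0.27 -0.12 -0.95]
   [-0.08  0.53  0.66  1.97  0.19  0.62  0.39] [ 451. -433.  109.] [-0.1  -0.42 -0.9 ]
   [-0.18  0.45  0.64  2.1   0.48  0.19  0.62] [ 572. -389.  137.] [ 0.32 -0.47 -0.82]
hover [ 0.94  0.26 -0.75  2.24  0.77  0.21  0.9 ] (np.float64(0.0), np.float64(0.0))
```

```bash
cat > srch.py <<'E'
from pl import *
from h import r
q=r.sense()['joints'];rng=np.random.default_rng(1)
def seq(t): return [(loc(ST,l),Rt(-.209,t)@Z) for l in((-60,0,150),(-6,0,82),(-17,0,46.5),(-60,0,150),(-15,0,113),(21,0,66))]
res=[]
import time;t0=time.time()
while time.time()-t0<300:
    p=np.array([rng.uniform(430,560),rng.uniform(-420,-250),rng.uniform(220,350)])
    a=rng.uniform(-2.2,-.6);t=rng.uniform(.3,1.0);yaw=rng.uniform(-.6,2.5)
    f=Rt(a,t); R=Ro.from_rotvec(t*np.array([np.sin(a),-np.cos(a),0])).as_matrix()@Rt(yaw,0)
    T=go(q,p,R,4);m=min(np.minimum(x-LO,HI-x).min() for x in T)
    if m<.03 or ok(T[-1],p,R)[0]>1: continue
    x=T[-1];good=True;ms=[m]
    for pp,RR in seq(.6):
        U=go(x,pp,RR,3);x=U[-1];ms.append(min(np.minimum(y-LO,HI-y).min() for y in U))
        e=ok(x,pp,RR)
        if e[0]>1 or e[1]>.01: good=False;break
    if good: res.append((min(ms),p.round(),round(a,2),round(t,2),round(yaw,2),T[-1].round(2),x.round(2),np.round(ms,2)));
res.sort(key=lambda z:-z[0]);print(len(res))
for z in res[:4]: print(z)
E
timeout 500 python3 srch.py
```

```text
122
(np.float64(0.15821765234777943), array([ 457., -360.,  291.]), -1.52, 0.39, 2.39, array([-0.09,  0.13,  0.48,  1.91,  0.35,  0.98,  1.03]), array([ 1.06,  0.68, -1.01,  2.15,  1.76,  0.49,  0.1 ]), array([0.47, 0.17, 0.19, 0.21, 0.16, 0.18, 0.25]))
(np.float64(0.15306849093085204), array([ 517., -302.,  241.]), -2.16, 0.35, 2.39, array([-0.06,  0.38,  0.39,  1.7 ,  0.2 ,  1.19,  1.04]), array([ 1.06,  0.68, -1.01,  2.15,  1.76,  0.48,  0.1 ]), array([0.52, 0.16, 0.19, 0.21, 0.15, 0.18, 0.25]))
(np.float64(0.1045243971944054), array([ 499., -410.,  299.]), -1.8, 0.45, 2.29, array([-0.04,  0.31,  0.5 ,  1.71,  0.33,  1.08,  1.  ]), array([ 1.02,  0.64, -0.94,  2.15,  1.77,  0.44,  0.06]), array([0.52, 0.12, 0.15, 0.2 , 0.1 , 0.12, 0.21]))
(np.float64(0.08850024936926035), array([ 530., -401.,  343.]), -1.12, 0.34, 2.0, array([-0.02,  0.21,  0.55,  1.7 ,  0.11,  0.98,  0.88]), array([ 1.  ,  0.63, -0.92,  2.15,  1.77,  0.42,  0.05]), array([0.55, 0.1 , 0.13, 0.2 , 0.09, 0.11, 0.19]))
```

```bash
cat > M.py <<'E'
from pl import *
from h import row,r
a,t,yaw=-1.52,.39,2.39
R=Ro.from_rotvec(t*np.array([np.sin(a),-np.cos(a),0])).as_matrix()@Rt(yaw,0);p=np.array([457,-360,291.])
E
python3 - <<'E'
from M import *
print(r.sense()['joints'].round(2));row(p,R)
E
```

```text
[ 0.05  0.48  0.7   1.68 -0.55  1.32 -0.24]
row {'tx': -0.301, 'ty': 0.124, 'tz': -0.349, 'wx': -0.09, 'wy': -0.531, 'wz': -1.264}
```

Request:
drive_tool --increments '[{"tx": -0.02, "ty": 0.01, "tz": -0.03, "wx": -0.006, "wy": -0.038, "wz": -0.09, "jaw": 1}, {"tx": -0.04, "ty": 0.02, "tz": -0.06, "wx": -0.013, "wy": -0.076, "wz": -0.18, "jaw": 1}, {"tx": -0.07, "ty": 0.03, "tz": -0.08, "wx": -0.019, "wy": -0.114, "wz": -0.27, "jaw": 1}, {"tx": -0.09, "ty": 0.04, "tz": -0.11, "wx": -0.026, "wy": -0.152, "wz": -0.36, "jaw": 1}, {"tx": -0.11, "ty": 0.05, "tz": -0.13, "wx": -0.032, "wy": -0.19, "wz": -0.45, "jaw": 1}, {"tx": -0.13, "ty": 0.055, "tz": -0.15, "wx": -0.039, "wy": -0.228, "wz": -0.54, "jaw": 1}, {"tx": -0.15, "ty": 0.06, "tz": -0.175, "wx": -0.045, "wy": -0.265, "wz": -0.632, "jaw": 1}, {"tx": -0.15, "ty": 0.06, "tz": -0.175, "wx": -0.045, "wy": -0.265, "wz": -0.632, "jaw": 1}]'

```text
clock: 4.85
ee_pos: [487.4, -316.2, 259.3]
eef_rot: [[0.163, 0.973, -0.162], [0.984, -0.172, -0.045], [-0.072, -0.152, -0.986]]
contact_force: [-0.5, 0.8, -0.3]
width: -0.006
grasp_force: 0.0
```

```bash
python3 - <<'E'
from M import *
print(r.sense()['joints'].round(2));row(p,R)
E
```

```text
[-0.03  0.39  0.59  1.66 -0.09  1.28  0.4 ]
row {'tx': -0.201, 'ty': -0.108, 'tz': -0.097, 'wx': -0.043, 'wy': -0.265, 'wz': -0.629}
```

Request:
drive_tool --increments '[{"tx": -0.03, "ty": -0.015, "tz": -0.014, "wx": -0.006, "wy": -0.038, "wz": -0.09, "jaw": 1}, {"tx": -0.06, "ty": -0.03, "tz": -0.03, "wx": -0.012, "wy": -0.076, "wz": -0.18, "jaw": 1}, {"tx": -0.09, "ty": -0.045, "tz": -0.04, "wx": -0.018, "wy": -0.114, "wz": -0.27, "jaw": 1}, {"tx": -0.12, "ty": -0.06, "tz": -0.055, "wx": -0.025, "wy": -0.152, "wz": -0.36, "jaw": 1}, {"tx": -0.15, "ty": -0.08, "tz": -0.07, "wx": -0.03, "wy": -0.19, "wz": -0.45, "jaw": 1}, {"tx": -0.18, "ty": -0.095, "tz": -0.085, "wx": -0.037, "wy": -0.228, "wz": -0.54, "jaw": 1}, {"tx": -0.201, "ty": -0.108, "tz": -0.097, "wx": -0.043, "wy": -0.265, "wz": -0.629, "jaw": 1}, {"tx": -0.201, "ty": -0.108, "tz": -0.097, "wx": -0.043, "wy": -0.265, "wz": -0.629, "jaw": 1}]'

```text
clock: 5.65
ee_pos: [454.6, -361.4, 290.1]
eef_rot: [[-0.724, 0.69, 0.017], [0.634, 0.675, -0.378], [-0.272, -0.263, -0.926]]
contact_force: [-0.5, 0.2, 0.3]
width: 0.001
grasp_force: 0.0
```

```bash
python3 - <<'E'
from M import *
q=r.sense()['joints'];print(q.round(2))
H=(loc(ST,(-60,0,150)),Rt(-.209,.6)@Z)
T=go(q,*H,8)
for t in T: print(t.round(2))
a,b=row(*H)
p2,R2=fk(T[3]);row(p2,R2)
E
```

```text
[-0.09  0.13  0.49  1.91  0.35  0.98  1.02]
[-0.1   0.11  0.47  1.97  0.35  0.88  1.04]
[-0.11  0.09  0.45  2.04  0.34  0.77  1.07]
[-0.11  0.08  0.43  2.1   0.33  0.66  1.1 ]
[-0.11  0.08  0.42  2.15  0.3   0.54  1.16]
[-0.1   0.08  0.4   2.21  0.25  0.42  1.24]
[-0.06  0.1   0.35  2.25  0.16  0.29  1.37]
[ 0.69  0.17 -0.46  2.26  0.53  0.21  1.06]
[ 1.03  0.27 -0.85  2.28  1.18  0.19  0.51]
row {'tx': 0.295, 'ty': 0.832, 'tz': 0.282, 'wx': -0.324, 'wy': -0.254, 'wz': -0.28}
row {'tx': 0.147, 'ty': 0.416, 'tz': 0.141, 'wx': -0.162, 'wy': -0.127, 'wz': -0.14}
```

Request:
drive_tool --increments '[{"tx": 0.04, "ty": 0.1, "tz": 0.035, "wx": -0.04, "wy": -0.03, "wz": -0.035, "jaw": 1}, {"tx": 0.07, "ty": 0.21, "tz": 0.07, "wx": -0.08, "wy": -0.065, "wz": -0.07, "jaw": 1}, {"tx": 0.11, "ty": 0.31, "tz": 0.105, "wx": -0.12, "wy": -0.095, "wz": -0.105, "jaw": 1}, {"tx": 0.147, "ty": 0.416, "tz": 0.141, "wx": -0.162, "wy": -0.127, "wz": -0.14, "jaw": 1}, {"tx": 0.185, "ty": 0.52, "tz": 0.175, "wx": -0.2, "wy": -0.16, "wz": -0.175, "jaw": 1}, {"tx": 0.22, "ty": 0.625, "tz": 0.21, "wx": -0.243, "wy": -0.19, "wz": -0.21, "jaw": 1}, {"tx": 0.24, "ty": 0.68, "tz": 0.23, "wx": -0.265, "wy": -0.207, "wz": -0.23, "jaw": 1}, {"tx": 0.258, "ty": 0.728, "tz": 0.247, "wx": -0.284, "wy": -0.222, "wz": -0.245, "jaw": 1}, {"tx": 0.276, "ty": 0.78, "tz": 0.265, "wx": -0.304, "wy": -0.238, "wz": -0.262, "jaw": 1}, {"tx": 0.295, "ty": 0.832, "tz": 0.282, "wx": -0.324, "wy": -0.254, "wz": -0.28, "jaw": 1}, {"tx": 0.295, "ty": 0.832, "tz": 0.282, "wx": -0.324, "wy": -0.254, "wz": -0.28, "jaw": 1}, {"tx": 0.295, "ty": 0.832, "tz": 0.282, "wx": -0.324, "wy": -0.254, "wz": -0.28, "jaw": 1}]'

```text
clock: 6.85
ee_pos: [533.7, -212.2, 139.4]
eef_rot: [[-0.837, 0.234, 0.494], [0.187, 0.972, -0.144], [-0.513, -0.028, -0.858]]
contact_force: [0.2, -0.7, -1.4]
width: -0.001
grasp_force: 0.0
```

```bash
cat > H.py <<'E'
from M import *
import sys
def show(l,t,n=6,yaw=-.209):
    q=r.sense()['joints'];H=(loc(ST,l),Rt(yaw,t)@Z);T=go(q,*H,n)
    print('to',l,t);row(*H);[print('  ',x.round(2)) for x in T];print(ok(T[-1],*H))
E
python3 - <<'E'
from H import *
print(r.sense()['joints'].round(2));show((-60,0,150),.6);show((-6,0,82),.6)
E
```

```text
[ 0.71  0.22 -0.49  2.27  0.74  0.17  0.9 ]
to (-60, 0, 150) 0.6
row {'tx': -0.055, 'ty': 0.054, 'tz': -0.018, 'wx': -0.026, 'wy': -0.041, 'wz': -0.005}
   [ 0.77  0.23 -0.55  2.27  0.81  0.17  0.83]
   [ 0.82  0.23 -0.61  2.27  0.88  0.17  0.77]
   [ 0.87  0.24 -0.67  2.27  0.95  0.17  0.71]
   [ 0.92  0.25 -0.72  2.28  1.02  0.17  0.65]
   [ 0.96  0.26 -0.77  2.28  1.08  0.17  0.59]
   [ 1.    0.26 -0.81  2.28  1.15  0.17  0.54]
(np.float64(0.0), np.float64(0.0))
to (-6, 0, 82) 0.6
row {'tx': -0.1, 'ty': 0.068, 'tz': 0.326, 'wx': -0.026, 'wy': -0.041, 'wz': -0.005}
   [ 0.76  0.27 -0.56  2.26  1.    0.17  0.65]
   [ 0.78  0.31 -0.58  2.26  1.22  0.17  0.44]
   [ 0.76  0.34 -0.57  2.25  1.42  0.17  0.25]
   [ 0.77  0.38 -0.59  2.24  1.61  0.18  0.08]
   [ 0.81  0.42 -0.64  2.23  1.75  0.22 -0.04]
   [ 0.84  0.47 -0.69  2.21  1.84  0.25 -0.11]
(np.float64(0.0), np.float64(0.0))
```

Request:
drive_tool --increments '[{"tx": -0.03, "ty": 0.02, "tz": 0.0, "wx": -0.01, "wy": -0.015, "wz": 0, "jaw": 1}, {"tx": -0.05, "ty": 0.05, "tz": 0.0, "wx": -0.02, "wy": -0.03, "wz": -0.002, "jaw": 1}, {"tx": -0.06, "ty": 0.054, "tz": 0.05, "wx": -0.026, "wy": -0.041, "wz": -0.005, "jaw": 1}, {"tx": -0.07, "ty": 0.06, "tz": 0.12, "wx": -0.026, "wy": -0.041, "wz": -0.005, "jaw": 1}, {"tx": -0.08, "ty": 0.06, "tz": 0.2, "wx": -0.026, "wy": -0.041, "wz": -0.005, "jaw": 1}, {"tx": -0.09, "ty": 0.065, "tz": 0.27, "wx": -0.026, "wy": -0.041, "wz": -0.005, "jaw": 1}, {"tx": -0.1, "ty": 0.068, "tz": 0.326, "wx": -0.026, "wy": -0.041, "wz": -0.005, "jaw": 1}, {"tx": -0.1, "ty": 0.068, "tz": 0.326, "wx": -0.026, "wy": -0.041, "wz": -0.005, "jaw": 1}, {"tx": -0.1, "ty": 0.068, "tz": 0.326, "wx": -0.026, "wy": -0.041, "wz": -0.005, "jaw": 1}]'

```text
clock: 7.75
ee_pos: [598.7, -211.8, 82.2]
eef_rot: [[-0.808, 0.204, 0.553], [0.168, 0.979, -0.116], [-0.565, -0.001, -0.825]]
contact_force: [0.2, 0.5, 0.1]
width: -0.001
grasp_force: 0.0
```

```bash
python3 - <<'E'
from H import *
print(r.sense()['joints'].round(2));t=.62
for l in((-6,80),(-6.2,60.7),(-11.1,56.8),(-14.8,52.3),(-17.6,46.8),(-16.4,45.2)):row(loc(ST,(l[0],0,l[1])),Rt(-.209,t)@Z)
show((-17.6,0,46.8),t,3)
E
```

```text
[ 0.89  0.49 -0.74  2.21  1.82  0.28 -0.07]
row {'tx': 0.004, 'ty': -0.001, 'tz': 0.008, 'wx': 0.001, 'wy': -0.013, 'wz': 0.002}
row {'tx': 0.049, 'ty': -0.001, 'tz': 0.071, 'wx': 0.001, 'wy': -0.013, 'wz': 0.002}
row {'tx': 0.074, 'ty': -0.001, 'tz': 0.073, 'wx': 0.001, 'wy': -0.013, 'wz': 0.002}
row {'tx': 0.096, 'ty': -0.001, 'tz': 0.079, 'wx': 0.001, 'wy': -0.013, 'wz': 0.002}
row {'tx': 0.118, 'ty': -0.001, 'tz': 0.091, 'wx': 0.001, 'wy': -0.013, 'wz': 0.002}
row {'tx': 0.117, 'ty': -0.001, 'tz': 0.099, 'wx': 0.001, 'wy': -0.013, 'wz': 0.002}
to (-17.6, 0, 46.8) 0.62
row {'tx': 0.118, 'ty': -0.001, 'tz': 0.091, 'wx': 0.001, 'wy': -0.013, 'wz': 0.002}
   [ 0.93  0.53 -0.8   2.23  1.92  0.32 -0.15]
   [ 0.96  0.57 -0.84  2.24  2.01  0.37 -0.21]
   [ 0.99  0.61 -0.87  2.26  2.08  0.42 -0.26]
(np.float64(0.0), np.float64(0.0))
```

Request:
drive_tool --increments '[{"tx": 0.02, "ty": -0.001, "tz": 0.035, "wx": 0, "wy": -0.013, "wz": 0, "jaw": 1}, {"tx": 0.04, "ty": -0.001, "tz": 0.06, "wx": 0, "wy": -0.013, "wz": 0, "jaw": 1}, {"tx": 0.049, "ty": -0.001, "tz": 0.071, "wx": 0, "wy": -0.013, "wz": 0, "jaw": 1}, {"tx": 0.062, "ty": -0.001, "tz": 0.072, "wx": 0, "wy": -0.013, "wz": 0, "jaw": 1}, {"tx": 0.074, "ty": -0.001, "tz": 0.073, "wx": 0, "wy": -0.013, "wz": 0, "jaw": 1}, {"tx": 0.085, "ty": -0.001, "tz": 0.076, "wx": 0, "wy": -0.013, "wz": 0, "jaw": 1}, {"tx": 0.096, "ty": -0.001, "tz": 0.08, "wx": 0, "wy": -0.013, "wz": 0, "jaw": 1}, {"tx": 0.107, "ty": -0.001, "tz": 0.085, "wx": 0, "wy": -0.013, "wz": 0, "jaw": 1}, {"tx": 0.117, "ty": -0.001, "tz": 0.091, "wx": 0, "wy": -0.013, "wz": 0, "jaw": 1}, {"tx": 0.117, "ty": -0.001, "tz": 0.095, "wx": 0, "wy": -0.013, "wz": 0, "jaw": 1}, {"tx": 0.117, "ty": -0.001, "tz": 0.095, "wx": 0, "wy": -0.013, "wz": 0, "jaw": 1}]'

```text
clock: 8.85
ee_pos: [588.5, -209.6, 46.5]
eef_rot: [[-0.797, 0.2, 0.57], [0.16, 0.98, -0.119], [-0.582, -0.004, -0.813]]
contact_force: [0.0, -0.7, 1.1]
width: -0.003
grasp_force: 0.0
```

```bash
python3 - <<'E'
from H import *
from h import *
s=snap('wrist','w2');im=cv2.imread('pics/w2.png')
def blk(a,l): c,sn=np.cos(a),np.sin(a);return loc(ST,(l[0]*c-l[2]*sn,l[1],30+l[0]*sn+l[2]*c))
q=np.array([projw(s,blk(.65,b)) for b in [(48,20,24),(48,-20,24),(-22,-20,24),(-22,20,24)]]);print(q)
c=q.mean(0);x0=int(np.clip(c[0]-133,0,373));y0=int(np.clip(c[1]-100,0,280));print(x0,y0)
o=cv2.resize(im[y0:y0+200,x0:x0+267],(801,600),interpolation=cv2.INTER_CUBIC)[:,:800]
for p in q: cv2.circle(o,tuple(((p-[x0,y0])*3).astype(int)),4,(255,255,0),1)
cv2.imwrite('pics/w2c.png',o);row(loc(ST,(-17.6,0,46.8)),Rt(-.209,.62)@Z)
E
```

```text
[[349.04532049 366.97178137]
 [275.26408078 366.43043635]
 [271.30433601 240.66488238]
 [354.94805919 241.32083043]]
179 203
row {'tx': 0.003, 'ty': -0.001, 'tz': -0.003, 'wx': 0.001, 'wy': 0.001, 'wz': 0.006}
```

View pics/w2c.png

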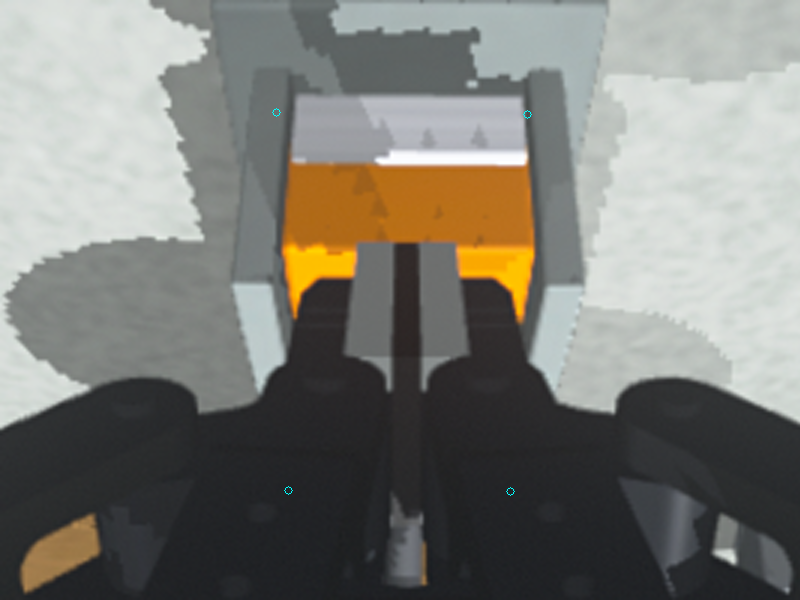

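```bash
python3 - <<'E'
from H import *
from h import *
s=load('w2');print(s['eye'],np.array(s['attitude'])[:,2],r.sense()['ee_pos'],r.sense()['contact_force'])
e=s['eye']-loc(ST,(0,0,0));c,sn=np.cos(-.209),np.sin(-.209);print('eye local',c*e[0]+sn*e[1],-sn*e[0]+c*e[1],e[2])
def blk(a,l): c,sn=np.cos(a),np.sin(a);return loc(ST,(l[0]*c-l[2]*sn,l[1],30+l[0]*sn+l[2]*c))
f=lambda p:((projw(s,p)-[179,203])*3).round().tolist()
for a in(0,.2,.4,.65): print(a,[f(blk(a,b)) for b in((-22,20,24),(-22,-20,24),(-22,20,0),(-22,-20,0))])
print('cheek',[f(loc(ST,b)) for b in((-14,22,56),(-14,29,56),(-14,29,6),(56,22,56),(56,29,56),(-30,29,6),(120,30,6))]);print('tcp',f(r.sense()['ee_pos']))
snap('side','s2');snap('top','t2')
a=cv2.imread('pics/s2.png')[155:230,300:400];b=cv2.imread('pics/t2.png')[170:245,350:450]
cv2.imwrite('pics/c2.png',np.hstack([cv2.resize(x,(400,300),interpolation=2) for x in(b,a)]))
E
```

```text
[ 439.7590207  -178.54891016  148.37546735] [ 0.75673097 -0.15723318 -0.63453602] [ 588.61984054 -209.60817771   46.68642624] [-0.44094225  0.50472     0.98491249]
eye local -168.58264540624623 -0.12955420167702414 148.3754673461212
0 [[529.0, 245.0], [274.0, 243.0], [520.0, 126.0], [284.0, 124.0]]
0.2 [[530.0, 204.0], [274.0, 202.0], [518.0, 108.0], [286.0, 106.0]]
0.4 [[530.0, 163.0], [274.0, 161.0], [516.0, 94.0], [289.0, 93.0]]
0.65 [[528.0, 115.0], [277.0, 113.0], [513.0, 84.0], [292.0, 83.0]]
cheek [[537.0, 282.0], [580.0, 282.0], [556.0, 54.0], [502.0, 447.0], [534.0, 447.0], [565.0, -6.0], [505.0, 372.0]]
tcp [404.0, 226.0]
```

View pics/c2.png

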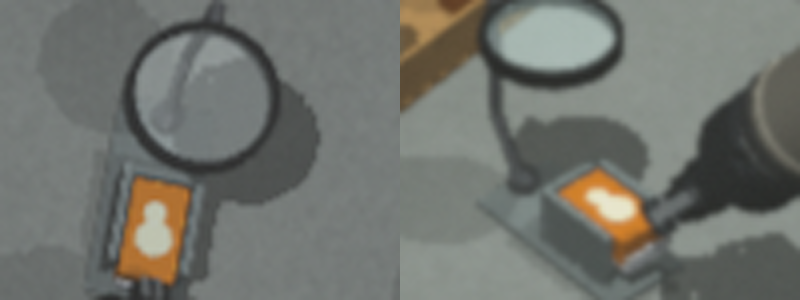

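```bash
python3 - <<'E'
from H import *
from h import *
w1=load('w1');w2=load('w2');t=r.sense()
p1=np.array([531.1,-219.6,157.8]);R1=np.array([[.807,-.193,.558],[-.168,-.981,-.096],[.566,-.016,-.824]])
for nm,s,p,R,o,up in(('w1 obs row510',w1,p1,R1,[160,114],-1),('w2 obs row243',w2,t['ee_pos'],t['eef_rot'],[179,203],1)):
    print(nm,s['eye'],'eye in tool',R.T@(np.array(s['eye'])-p))
    for d in(0,-5,-10):
        for x in(-11,0,11): print(d,x,((projw(s,p+R@[x,0,d])-o)*3).round().tolist())
E
```

```text
w1 obs row510 [ 489.49793106 -213.32767261  335.96521138] eye in tool [  66.21488901   -0.97459725 -170.62423207]
0 -11 [467.0, 567.0]
0 0 [467.0, 506.0]
0 11 [467.0, 442.0]
-5 -11 [467.0, 579.0]
-5 0 [467.0, 517.0]
-5 11 [467.0, 452.0]
-10 -11 [467.0, 592.0]
-10 0 [467.0, 529.0]
-10 11 [467.0, 462.0]
w2 obs row243 [ 439.7590207  -178.54891016  148.37546735] eye in tool [  64.52945023    0.32007519 -171.1350656 ]
0 -11 [404.0, 288.0]
0 0 [404.0, 226.0]
0 11 [404.0, 162.0]
-5 -11 [404.0, 300.0]
-5 0 [404.0, 237.0]
-5 11 [404.0, 172.0]
-10 -11 [404.0, 313.0]
-10 0 [404.0, 249.0]
-10 11 [404.0, 182.0]
```

Request:
drive_tool --increments '[{"tx": 0.007, "ty": 0, "tz": 0.01, "wx": 0, "wy": 0, "wz": 0, "jaw": 1}, {"tx": 0.014, "ty": 0, "tz": 0.02, "wx": 0, "wy": 0, "wz": 0, "jaw": 1}, {"tx": 0.014, "ty": 0, "tz": 0.02, "wx": 0, "wy": 0, "wz": 0, "jaw": 1}]'

```text
clock: 9.3
ee_pos: [588.2, -209.6, 40.0]
eef_rot: [[-0.798, 0.2, 0.569], [0.16, 0.98, -0.119], [-0.581, -0.004, -0.814]]
contact_force: [-0.5, -0.5, 0.0]
width: 0.001
grasp_force: 0.0
```

```bash
python3 - <<'E'
from H import *
from h import *
s=snap('wrist','w3');im=cv2.imread('pics/w3.png')
x0,y0=179,203
o=cv2.resize(im[y0:y0+200,x0:x0+267],(801,600),interpolation=cv2.INTER_CUBIC)[:,:800]
cv2.imwrite('pics/w3c.png',o[:450])
f=lambda p:((projw(s,p)-[x0,y0])*3).round().tolist()
def blk(a,l): c,sn=np.cos(a),np.sin(a);return loc(ST,(l[0]*c-l[2]*sn,l[1],30+l[0]*sn+l[2]*c))
for a in(0,.2,.4,.65): print(a,[f(blk(a,b)) for b in((-22,20,24),(-22,-20,24),(-22,20,8))])
print(f(r.sense()['ee_pos']))
E
```

```text
0 [[532.0, 282.0], [271.0, 280.0], [526.0, 197.0]]
0.2 [[533.0, 240.0], [271.0, 238.0], [524.0, 170.0]]
0.4 [[532.0, 198.0], [272.0, 196.0], [523.0, 147.0]]
0.65 [[531.0, 148.0], [274.0, 146.0], [520.0, 124.0]]
[404.0, 226.0]
```

View pics/w3c.png

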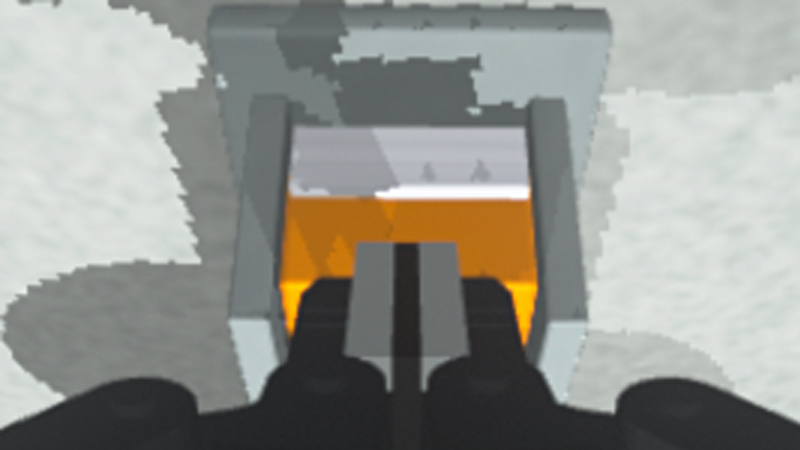

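```bash
python3 - <<'E'
from H import *
from h import *
s=load('s2');p=np.array([588.6,-209.6,46.6]);R=r.sense()['eef_rot']
for v in((0,0,0),(0,0,-10),(0,0,-20),(11,0,-33),(0,0,-33),(0,0,-73)): print(v,((proj(s,p+R@v)-[300,155])*4+[400,0]).round())
b=cv2.imread('pics/s2.png')[180:225,340:400];cv2.imwrite('pics/c3.png',cv2.resize(b,(800,600),interpolation=2))
E
```

```text
(0, 0, 0) [640. 231.]
(0, 0, -10) [646. 227.]
(0, 0, -20) [652. 222.]
(11, 0, -33) [669. 230.]
(0, 0, -33) [661. 217.]
(0, 0, -73) [688. 198.]
```

View pics/c3.png

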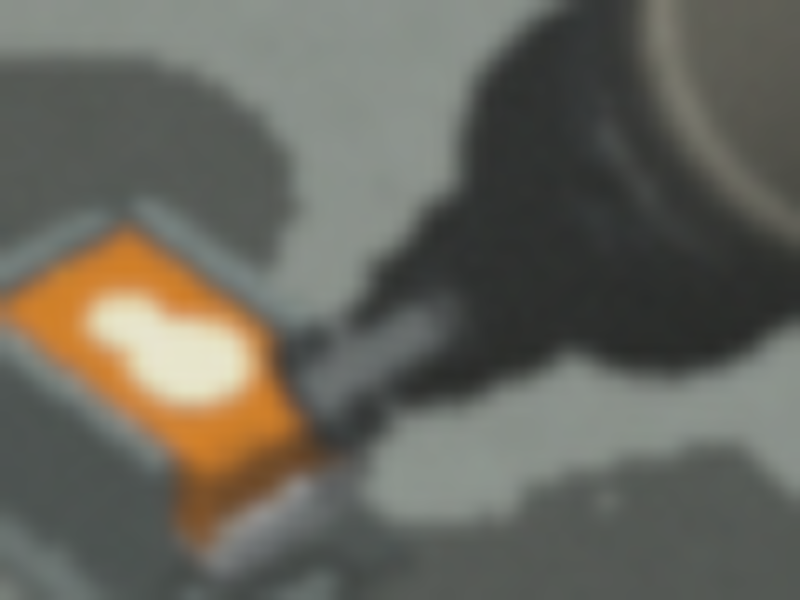

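```bash
python3 - <<'E'
from H import *
q=r.sense()['joints'];print(q.round(2))
zl=np.array([np.sin(.62),0,-np.cos(.62)])*25
for tip in((-14,0,72),(-14,0,58),(-20,0,46),(-60,0,100),(-15,0,113),(21,0,66)):
    l=np.array(tip)+zl;H=(loc(ST,l),Rt(-.209,.62)@Z);row(*H);q=go(q,*H,4)[-1];print('  ',tip,q.round(2),ok(q,*H))
E
```

```text
[ 0.98  0.63 -0.87  2.26  2.11  0.43 -0.27]
row {'tx': -0.083, 'ty': -0.002, 'tz': 0.003, 'wx': 0.001, 'wy': 0.001, 'wz': 0.006}
   (-14, 0, 72) [ 0.94  0.6  -0.83  2.22  2.03  0.39 -0.22] (np.float64(0.0), np.float64(0.0))
row {'tx': -0.05, 'ty': -0.002, 'tz': 0.049, 'wx': 0.001, 'wy': 0.001, 'wz': 0.006}
   (-14, 0, 58) [ 0.95  0.65 -0.84  2.22  2.08  0.42 -0.25] (np.float64(0.0), np.float64(0.0))
row {'tx': -0.003, 'ty': -0.002, 'tz': 0.074, 'wx': 0.001, 'wy': 0.001, 'wz': 0.006}
   (-20, 0, 46) [ 0.97  0.68 -0.86  2.23  2.13  0.46 -0.28] (np.float64(0.0), np.float64(0.0))
row {'tx': 0.002, 'ty': -0.001, 'tz': -0.195, 'wx': 0.001, 'wy': 0.001, 'wz': 0.006}
   (-60, 0, 100) [ 1.01  0.49 -0.87  2.3   2.01  0.33 -0.25] (np.float64(0.0), np.float64(0.0))
row {'tx': -0.175, 'ty': -0.003, 'tz': -0.133, 'wx': 0.001, 'wy': 0.001, 'wz': 0.006}
   (-15, 0, 113) [ 0.89  0.48 -0.75  2.21  1.83  0.27 -0.09] (np.float64(0.0), np.float64(0.0))
row {'tx': -0.183, 'ty': -0.003, 'tz': 0.104, 'wx': 0.001, 'wy': 0.001, 'wz': 0.006}
   (21, 0, 66) [ 0.88  0.64 -0.78  2.14  1.98  0.37 -0.17] (np.float64(0.0), np.float64(0.0))
```

Request:
drive_tool --increments '[{"tx": -0.03, "ty": 0, "tz": -0.02, "wx": 0, "wy": 0, "wz": 0.006, "jaw": 1}, {"tx": -0.06, "ty": -0.002, "tz": -0.01, "wx": 0, "wy": 0, "wz": 0.006, "jaw": 1}, {"tx": -0.083, "ty": -0.002, "tz": 0.003, "wx": 0, "wy": 0, "wz": 0.006, "jaw": 1}, {"tx": -0.083, "ty": -0.002, "tz": 0.003, "wx": 0, "wy": 0, "wz": 0.006, "jaw": 1}, {"tx": -0.076, "ty": -0.002, "tz": 0.013, "wx": 0, "wy": 0, "wz": 0.006, "jaw": 1}, {"tx": -0.069, "ty": -0.002, "tz": 0.023, "wx": 0, "wy": 0, "wz": 0.006, "jaw": 1}, {"tx": -0.069, "ty": -0.002, "tz": 0.023, "wx": 0, "wy": 0, "wz": 0.006, "jaw": 1}]'

```text
clock: 10.05
ee_pos: [604.7, -213.4, 44.9]
eef_rot: [[-0.796, 0.207, 0.569], [0.169, 0.978, -0.119], [-0.581, 0.002, -0.814]]
contact_force: [1.0, 0.4, -0.5]
width: 0.003
grasp_force: 0.0
```

Request:
drive_tool --increments '[{"tx": 0.005, "ty": 0, "tz": 0.007, "wx": 0, "wy": 0, "wz": 0, "jaw": 1}, {"tx": 0.01, "ty": 0, "tz": 0.013, "wx": 0, "wy": 0, "wz": 0, "jaw": 1}, {"tx": 0.014, "ty": 0, "tz": 0.02, "wx": 0, "wy": 0, "wz": 0, "jaw": 1}, {"tx": 0.014, "ty": 0, "tz": 0.02, "wx": 0, "wy": 0, "wz": 0, "jaw": 1}]'

```text
clock: 10.45
ee_pos: [605.3, -213.6, 39.5]
eef_rot: [[-0.796, 0.207, 0.569], [0.169, 0.978, -0.119], [-0.582, 0.001, -0.813]]
contact_force: [0.3, -0.9, -0.2]
width: -0.001
grasp_force: 0.0
```

Request:
drive_tool --increments '[{"tx": 0.005, "ty": 0, "tz": 0.007, "wx": 0, "wy": 0, "wz": 0, "jaw": 1}, {"tx": 0.01, "ty": 0, "tz": 0.013, "wx": 0, "wy": 0, "wz": 0, "jaw": 1}, {"tx": 0.012, "ty": 0, "tz": 0.016, "wx": 0, "wy": 0, "wz": 0, "jaw": 1}]'

```text
clock: 10.75
ee_pos: [605.7, -213.6, 35.1]
eef_rot: [[-0.795, 0.207, 0.57], [0.168, 0.978, -0.12], [-0.583, 0.001, -0.813]]
contact_force: [-5.9, -0.1, 9.6]
width: 0.001
grasp_force: 4.7
```

```bash
cat > near.py <<'E'
from H import *
from h import *
import sys
s=snap('wrist','w'+sys.argv[1]);st=r.sense();im=s['image'].astype(int)
# amber rows at columns left/right of fingers, on block lateral +-17
def blk(a,l): c,sn=np.cos(a),np.sin(a);return loc(ST,(l[0]*c-l[2]*sn,l[1],30+l[0]*sn+l[2]*c))
for a in(0,.2,.4,.65): print(a,projw(s,blk(a,(-22,17,24))).round(1),projw(s,blk(a,(-22,17,8))).round(1))
u=int(round(projw(s,blk(.2,(-22,17,24)))[0]))
print(u,[(v,im[v,u].tolist()) for v in range(215,325,3)]);print(st['contact_force'],st['ee_pos'])
E
python3 near.py 4
```

```text
0 [354.6 284.8] [352.3 254.1]
0.2 [354.8 269.2] [351.8 244.4]
0.4 [354.6 253.5] [351.2 236. ]
0.65 [353.8 235.4] [350.2 228. ]
355 [(215, [172, 185, 184]), (218, [171, 185, 184]), (221, [175, 187, 187]), (224, [97, 102, 102]), (227, [104, 109, 109]), (230, [188, 190, 197]), (233, [184, 187, 192]), (236, [185, 187, 195]), (239, [190, 190, 198]), (242, [183, 185, 191]), (245, [180, 183, 189]), (248, [187, 191, 197]), (251, [251, 252, 254]), (254, [206, 149, 100]), (257, [187, 112, 21]), (260, [187, 112, 22]), (263, [188, 113, 26]), (266, [188, 112, 25]), (269, [189, 112, 22]), (272, [190, 113, 24]), (275, [189, 114, 21]), (278, [189, 114, 19]), (281, [188, 113, 19]), (284, [231, 142, 21]), (287, [253, 182, 0]), (290, [252, 172, 0]), (293, [251, 171, 0]), (296, [252, 172, 0]), (299, [252, 172, 0]), (302, [254, 183, 0]), (305, [255, 198, 0]), (308, [255, 198, 0]), (311, [255, 198, 0]), (314, [255, 197, 0]), (317, [255, 193, 0]), (320, [255, 190, 0]), (323, [254, 157, 0])]
[-4.3677188   0.51111987  7.90138166] [ 605.55776368 -213.58310386   35.12346476]
```

Request:
drive_tool --increments '[{"tx": -0.009, "ty": 0, "tz": -0.013, "wx": 0, "wy": 0, "wz": 0, "jaw": 1}, {"tx": -0.028, "ty": 0, "tz": 0.001, "wx": 0, "wy": 0, "wz": 0, "jaw": 1}, {"tx": -0.028, "ty": 0, "tz": 0.001, "wx": 0, "wy": 0, "wz": 0, "jaw": 1}, {"tx": -0.019, "ty": 0, "tz": 0.014, "wx": 0, "wy": 0, "wz": 0, "jaw": 1}, {"tx": -0.005, "ty": 0, "tz": 0.016, "wx": 0, "wy": 0, "wz": 0, "jaw": 1}, {"tx": 0.008, "ty": 0, "tz": 0.018, "wx": 0, "wy": 0, "wz": 0, "jaw": 1}, {"tx": 0.021, "ty": 0, "tz": 0.022, "wx": 0, "wy": 0, "wz": 0, "jaw": 1}]'

```text
clock: 11.5
ee_pos: [604.2, -213.3, 27.5]
eef_rot: [[-0.795, 0.207, 0.57], [0.168, 0.978, -0.12], [-0.583, 0.0, -0.813]]
contact_force: [-3.9, 1.4, 8.4]
width: 0.001
grasp_force: 4.3
```

```bash
python3 near.py 5 | cut -c1-1900
```

```text
0 [355.4 302.3] [353.1 270. ]
0.2 [355.7 286.5] [352.6 260. ]
0.4 [355.5 270.5] [352.  251.2]
0.65 [354.8 251.7] [351.  242.6]
356 [(215, [175, 188, 187]), (218, [175, 187, 186]), (221, [174, 187, 186]), (224, [173, 186, 186]), (227, [173, 186, 185]), (230, [173, 186, 185]), (233, [148, 150, 155]), (236, [146, 148, 153]), (239, [145, 145, 151]), (242, [141, 142, 148]), (245, [255, 255, 255]), (248, [255, 255, 255]), (251, [162, 115, 76]), (254, [148, 91, 34]), (257, [148, 91, 33]), (260, [148, 90, 32]), (263, [149, 91, 33]), (266, [149, 91, 32]), (269, [147, 89, 31]), (272, [230, 139, 14]), (275, [254, 192, 0]), (278, [254, 197, 0]), (281, [254, 197, 0]), (284, [254, 195, 0]), (287, [254, 195, 0]), (290, [254, 195, 0]), (293, [254, 195, 0]), (296, [254, 194, 0]), (299, [254, 194, 0]), (302, [254, 193, 0]), (305, [254, 193, 0]), (308, [255, 220, 0]), (311, [255, 219, 0]), (314, [255, 219, 0]), (317, [255, 219, 0]), (320, [255, 220, 0]), (323, [255, 212, 0])]
[-2.93240119  0.37208291  3.95233814] [ 603.48064021 -213.16051838   26.73652205]
```

Request:
drive_tool --increments '[{"tx": 0.009, "ty": 0, "tz": 0.004, "wx": 0, "wy": 0, "wz": 0, "jaw": 1}, {"tx": 0.017, "ty": 0, "tz": 0.008, "wx": 0, "wy": 0, "wz": 0, "jaw": 1}, {"tx": 0.026, "ty": 0, "tz": 0.013, "wx": 0, "wy": 0, "wz": 0, "jaw": 1}, {"tx": 0.032, "ty": 0, "tz": 0.021, "wx": 0, "wy": 0, "wz": 0, "jaw": 1}, {"tx": 0.032, "ty": 0, "tz": 0.021, "wx": 0, "wy": 0, "wz": 0, "jaw": 1}]'

```text
clock: 12.05
ee_pos: [600.9, -212.6, 21.3]
eef_rot: [[-0.794, 0.205, 0.573], [0.165, 0.979, -0.123], [-0.586, -0.003, -0.811]]
contact_force: [-29.7, 2.9, 44.7]
width: 0.0
grasp_force: 26.9
```

```bash
python3 near.py 6 | cut -c1-1700
```

```text
0 [355.3 320.3] [353.2 287. ]
0.2 [355.7 304.7] [352.9 276.7]
0.4 [355.7 288.6] [352.3 267.6]
0.65 [355.1 269.4] [351.4 258.5]
356 [(215, [111, 119, 118]), (218, [121, 129, 128]), (221, [109, 115, 116]), (224, [176, 189, 189]), (227, [177, 189, 187]), (230, [176, 188, 188]), (233, [176, 187, 186]), (236, [173, 186, 185]), (239, [174, 187, 186]), (242, [174, 186, 186]), (245, [165, 175, 175]), (248, [132, 133, 137]), (251, [255, 255, 255]), (254, [255, 255, 255]), (257, [158, 134, 114]), (260, [136, 84, 34]), (263, [135, 83, 32]), (266, [136, 84, 31]), (269, [138, 84, 32]), (272, [243, 158, 27]), (275, [255, 220, 56]), (278, [255, 220, 57]), (281, [255, 219, 55]), (284, [255, 219, 53]), (287, [255, 219, 53]), (290, [255, 219, 53]), (293, [255, 218, 54]), (296, [255, 218, 50]), (299, [255, 219, 52]), (302, [255, 218, 50]), (305, [255, 217, 50]), (308, [255, 217, 51]), (311, [255, 235, 41]), (314, [255, 235, 37]), (317, [255, 235, 35]), (320, [255, 235, 37]), (323, [255, 230, 38])]
[-29.33565937   1.67527505  45.58307566] [ 600.86960254 -212.61113109   21.24769533]
```

```bash
cat > G.py <<'E'
from H import *
d=28.5
def tcp(bx,bz,t=.65):  # tip in block frame -> TCP local
    bz=bz-d;c,s=np.cos(.65),np.sin(.65);return np.array([bx*c-bz*s,0,30+bx*s+bz*c])
def RR(t=.65): return Rt(-.209,t)@Z
E
python3 - <<'E'
from G import *
q=r.sense()['joints'];print(q.round(2))
for b in((-10,44),(37,61),(37,16)):
    H=(loc(ST,tcp(*b)),RR());row(*H);q=go(q,*H,4)[-1];print(b,tcp(*b).round(1),q.round(2),ok(q,*H))
E
```

```text
[ 0.97  0.7  -0.87  2.24  2.15  0.48 -0.29]
row {'tx': 0.008, 'ty': 0.0, 'tz': -0.08, 'wx': -0.001, 'wy': -0.016, 'wz': 0.002}
(-10, 44) [-17.3   0.   36.3] [ 1.02  0.67 -0.92  2.28  2.19  0.49 -0.34] (np.float64(0.0), np.float64(0.0))
row {'tx': -0.178, 'ty': -0.001, 'tz': -0.153, 'wx': -0.001, 'wy': -0.016, 'wz': 0.002}
(37, 61) [ 9.8  0.  78.3] [ 0.95  0.56 -0.84  2.21  2.    0.36 -0.21] (np.float64(0.0), np.float64(0.0))
row {'tx': -0.182, 'ty': -0.001, 'tz': 0.027, 'wx': -0.001, 'wy': -0.016, 'wz': 0.002}
(37, 16) [37.   0.  42.4] [ 0.93  0.68 -0.83  2.16  2.08  0.43 -0.24] (np.float64(0.0), np.float64(0.0))
```

Request:
drive_tool --increments '[{"tx": 0.0, "ty": 0, "tz": -0.03, "wx": 0, "wy": 0, "wz": 0, "jaw": 1}, {"tx": 0.004, "ty": 0, "tz": -0.08, "wx": 0, "wy": 0, "wz": 0, "jaw": 1}, {"tx": -0.01, "ty": 0, "tz": -0.14, "wx": 0, "wy": -0.016, "wz": 0.002, "jaw": 1}, {"tx": -0.1, "ty": -0.001, "tz": -0.153, "wx": 0, "wy": -0.016, "wz": 0.002, "jaw": -0.45}, {"tx": -0.178, "ty": -0.001, "tz": -0.153, "wx": 0, "wy": -0.016, "wz": 0.002, "jaw": -0.45}, {"tx": -0.178, "ty": -0.001, "tz": -0.153, "wx": 0, "wy": -0.016, "wz": 0.002, "jaw": -0.45}, {"tx": -0.178, "ty": -0.001, "tz": -0.153, "wx": 0, "wy": -0.016, "wz": 0.002, "jaw": -0.45}]'

```text
clock: 12.8
ee_pos: [614.1, -215.6, 74.9]
eef_rot: [[-0.781, 0.209, 0.588], [0.168, 0.978, -0.124], [-0.601, 0.003, -0.799]]
contact_force: [-0.3, -0.5, 0.7]
width: 0.675
grasp_force: 0.0
```

```bash
python3 - <<'E'
from G import *
from h import *
s=snap('wrist','w7');im=cv2.imread('pics/w7.png')
x0,y0=180,230;o=cv2.resize(im[y0:y0+200,x0:x0+267],(801,600),interpolation=cv2.INTER_CUBIC)[:,:800]
def blk(a,l): c,sn=np.cos(a),np.sin(a);return loc(ST,(l[0]*c-l[2]*sn,l[1],30+l[0]*sn+l[2]*c))
for b in((48,20,24),(48,-20,24),(-22,-20,24),(-22,20,24)):
    p=(projw(s,blk(.65,b))-[x0,y0])*3;print(p.round());cv2.circle(o,tuple(p.astype(int)),5,(255,0,0),2)
cv2.imwrite('pics/w7c.png',o);st=r.sense();print(st['ee_pos'],st['width'])
row(loc(ST,tcp(37,61)),RR());row(loc(ST,tcp(37,16)),RR())
E
```

```text
[518. 202.]
[287. 203.]
[ 275. -208.]
[ 527. -209.]
[ 613.32682934 -215.42140716   74.19779532] 0.7220288002003613
row {'tx': -0.013, 'ty': 0.001, 'tz': -0.011, 'wx': 0.001, 'wy': -0.004, 'wz': -0.002}
row {'tx': -0.014, 'ty': 0.001, 'tz': 0.169, 'wx': 0.001, 'wy': -0.004, 'wz': -0.002}
```

View pics/w7c.png

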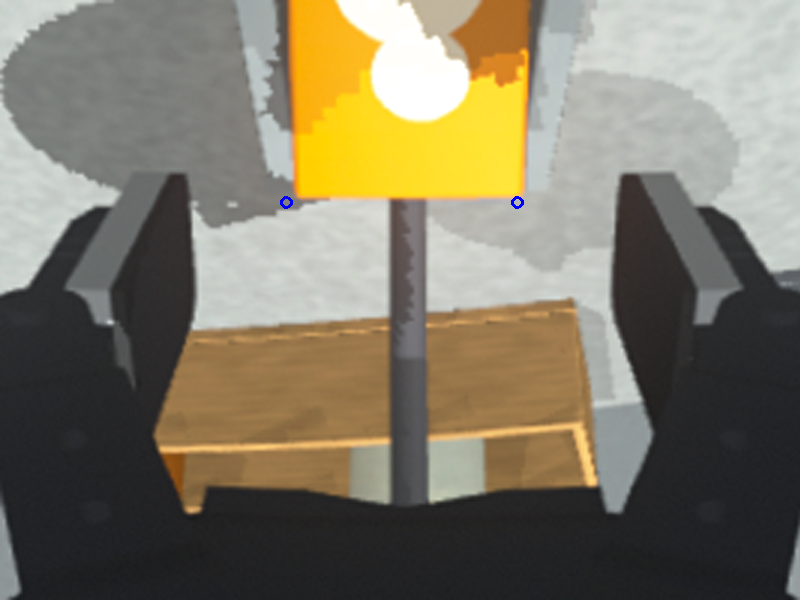

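The view shows the block tipped fully, with its far edge at row 198 and columns 296–526. The fingers straddle it, centred at 403 against the block's 411, so I'll shift about 1.4 mm in y, go in and close.

Request:
drive_tool --increments '[{"tx": -0.014, "ty": 0.006, "tz": 0.04, "wx": 0, "wy": -0.004, "wz": -0.002, "jaw": -0.4}, {"tx": -0.014, "ty": 0.006, "tz": 0.08, "wx": 0, "wy": -0.004, "wz": -0.002, "jaw": -0.4}, {"tx": -0.014, "ty": 0.006, "tz": 0.12, "wx": 0, "wy": -0.004, "wz": -0.002, "jaw": -0.35}, {"tx": -0.014, "ty": 0.006, "tz": 0.15, "wx": 0, "wy": -0.004, "wz": -0.002, "jaw": -0.35}, {"tx": -0.014, "ty": 0.006, "tz": 0.169, "wx": 0, "wy": -0.004, "wz": -0.002, "jaw": -0.35}, {"tx": -0.014, "ty": 0.006, "tz": 0.169, "wx": 0, "wy": -0.004, "wz": -0.002, "jaw": -0.2}, {"tx": -0.014, "ty": 0.006, "tz": 0.169, "wx": 0, "wy": -0.004, "wz": -0.002, "jaw": -0.1}]'

```text
clock: 13.55
ee_pos: [642.5, -220.0, 43.7]
eef_rot: [[-0.778, 0.207, 0.593], [0.165, 0.978, -0.124], [-0.606, 0.001, -0.795]]
contact_force: [0.0, -0.9, 0.6]
width: 0.55
grasp_force: 0.0
```

```bash
python3 - <<'E'
from G import *
st=r.sense();print(st['ee_pos'],st['width'],st['contact_force'],st['joints'].round(2))
row(loc(ST,tcp(37,16)+[0,1.3,0]),RR())
E
```

```text
[ 642.45638269 -219.96129265   43.66141234] 0.5503575338816713 [ 0.00753058 -0.87011158  0.6025079 ] [ 0.93  0.67 -0.83  2.16  2.08  0.43 -0.24]
row {'tx': 0.007, 'ty': -0.0, 'tz': 0.001, 'wx': 0.001, 'wy': 0.001, 'wz': -0.0}
```

Request:
drive_tool --increments '[{"tx": 0.005, "ty": 0, "tz": 0.002, "wx": 0, "wy": 0, "wz": 0, "jaw": 0}, {"tx": 0.005, "ty": 0, "tz": 0.002, "wx": 0, "wy": 0, "wz": 0, "jaw": 0.3}, {"tx": 0.005, "ty": 0, "tz": 0.002, "wx": 0, "wy": 0, "wz": 0, "jaw": 1}, {"tx": 0.005, "ty": 0, "tz": 0.002, "wx": 0, "wy": 0, "wz": 0, "jaw": 1}, {"tx": 0.005, "ty": 0, "tz": 0.002, "wx": 0, "wy": 0, "wz": 0, "jaw": 1}, {"tx": 0.005, "ty": 0, "tz": 0.002, "wx": 0, "wy": 0, "wz": 0, "jaw": 1}]'

```text
clock: 14.15
ee_pos: [642.0, -220.1, 43.0]
eef_rot: [[-0.778, 0.207, 0.594], [0.165, 0.978, -0.125], [-0.607, 0.001, -0.795]]
contact_force: [-1.6, -0.8, 3.7]
width: 0.441
grasp_force: 60.2
```

Request:
drive_tool --increments '[{"tx": 0.0, "ty": 0, "tz": -0.03, "wx": 0, "wy": 0, "wz": 0, "jaw": 1}, {"tx": 0.0, "ty": 0, "tz": -0.08, "wx": 0, "wy": 0, "wz": 0, "jaw": 1}, {"tx": 0.0, "ty": 0, "tz": -0.14, "wx": 0, "wy": 0, "wz": 0, "jaw": 1}, {"tx": 0.0, "ty": 0, "tz": -0.2, "wx": 0, "wy": 0, "wz": 0, "jaw": 1}, {"tx": 0.01, "ty": 0, "tz": -0.26, "wx": 0, "wy": 0.03, "wz": 0, "jaw": 1}, {"tx": 0.02, "ty": 0, "tz": -0.32, "wx": 0, "wy": 0.06, "wz": 0, "jaw": 1}, {"tx": 0.03, "ty": 0, "tz": -0.38, "wx": 0, "wy": 0.1, "wz": 0, "jaw": 1}, {"tx": 0.03, "ty": 0, "tz": -0.42, "wx": 0, "wy": 0.14, "wz": 0, "jaw": 1}, {"tx": 0.03, "ty": 0, "tz": -0.42, "wx": 0, "wy": 0.14, "wz": 0, "jaw": 1}]'

```text
clock: 15.05
ee_pos: [576.1, -212.0, 117.2]
eef_rot: [[-0.874, 0.216, 0.435], [0.187, 0.976, -0.109], [-0.448, -0.014, -0.894]]
contact_force: [0.6, -1.3, -1.8]
width: 0.444
grasp_force: 60.5
```

```bash
python3 - <<'E'
from G import *
from h import CA
st=r.sense();print(st['ee_pos'],st['width'],st['grasp_force'],st['contact_force'],st['joints'].round(2))
T=lambda yaw:Rt(yaw,0)@Z
for sgn,yaws in(('+',(-.209,.65,1.465)),('-',(-.209,-.95,-1.677))):
    q=st['joints']; gy=78 if sgn=='+' else 30
    P=[([490,-170,170],T(yaws[0])),([465,60,170],T(yaws[1])),([465,240,170],T(yaws[2])),(loc(CA,(0,gy,100)),T(yaws[2])),(loc(CA,(0,gy,-8)),T(yaws[2]))]
    for p,R in P: q=go(q,np.array(p,float),R,4)[-1];print(sgn,np.round(p),q.round(2),ok(q,p,R))
E
```

```text
[ 576.08620642 -212.01123164  117.19775913] 0.4437086795148748 60.53883075714111 [ 0.5765014  -1.28839295 -1.80687746] [ 0.92  0.4  -0.78  2.13  0.89  0.36  0.81]
+ [ 490 -170  170] [ 1.04  0.44 -1.03  1.91  0.44  1.04  1.18] (np.float64(0.0), np.float64(0.0))
+ [465  60 170] [ 0.79  0.47 -1.29  2.01  0.52  1.06  1.47] (np.float64(0.0), np.float64(0.0))
+ [465 240 170] [ 0.4   0.65 -1.37  1.89  0.69  1.19  1.82] (np.float64(0.0), np.float64(0.0))
+ [508. 269. 100.] [ 0.25  0.78 -1.23  1.84  0.82  1.14  1.77] (np.float64(0.0), np.float64(0.0))
+ [508. 269.  -8.] [ 0.18  0.9  -1.1   1.89  0.97  1.    1.67] (np.float64(0.0), np.float64(0.0))
- [ 490 -170  170] [ 1.04  0.44 -1.03  1.91  0.44  1.04  1.18] (np.float64(0.0), np.float64(0.0))
- [465  60 170] [ 0.57  0.31 -0.96  2.02  0.31  0.96  0.07] (np.float64(0.0), np.float64(0.0))
- [465 240 170] [ 0.07  0.37 -0.82  1.91  0.32  0.99 -1.  ] (np.float64(0.0), np.float64(0.0))
- [503. 221. 100.] [ 0.05  0.5  -0.74  1.91  0.43  0.89 -1.01] (np.float64(0.0), np.float64(0.0))
- [503. 221.  -8.] [-0.04  0.65 -0.63  1.97  0.58  0.71 -1.14] (np.float64(0.0), np.float64(0.0))
```

```bash
python3 - <<'E'
from G import *
T=lambda yaw:Rt(yaw,0)@Z
a=row([490,-170,170],T(-.209));b=row([465,60,170],T(-.95),a)
E
```

```text
row {'tx': 0.238, 'ty': 0.087, 'tz': -0.357, 'wx': -0.01, 'wy': 0.31, 'wz': -0.003}
row {'tx': 0.289, 'ty': 0.879, 'tz': 0.0, 'wx': 0.0, 'wy': 0.0, 'wz': 0.494}
```

Request:
drive_tool --increments '[{"tx": 0.04, "ty": 0.01, "tz": -0.06, "wx": 0, "wy": 0.04, "wz": 0, "jaw": 1}, {"tx": 0.08, "ty": 0.03, "tz": -0.12, "wx": 0, "wy": 0.1, "wz": 0, "jaw": 1}, {"tx": 0.12, "ty": 0.05, "tz": -0.2, "wx": 0, "wy": 0.16, "wz": 0, "jaw": 1}, {"tx": 0.17, "ty": 0.07, "tz": -0.27, "wx": -0.005, "wy": 0.22, "wz": 0, "jaw": 1}, {"tx": 0.21, "ty": 0.08, "tz": -0.32, "wx": -0.01, "wy": 0.27, "wz": -0.003, "jaw": 1}, {"tx": 0.238, "ty": 0.087, "tz": -0.357, "wx": -0.01, "wy": 0.31, "wz": -0.003, "jaw": 1}, {"tx": 0.238, "ty": 0.087, "tz": -0.357, "wx": -0.01, "wy": 0.31, "wz": -0.003, "jaw": 1}]'

```text
clock: 15.75
ee_pos: [491.9, -170.1, 170.3]
eef_rot: [[-0.978, 0.209, 0.004], [0.209, 0.978, 0.0], [-0.004, 0.001, -1.0]]
contact_force: [0.6, -0.4, -1.5]
width: 0.442
grasp_force: 60.6
```

Request:
drive_tool --increments '[{"tx": 0.02, "ty": 0.08, "tz": 0, "wx": 0, "wy": 0, "wz": 0.05, "jaw": 1}, {"tx": 0.05, "ty": 0.2, "tz": 0, "wx": 0, "wy": 0, "wz": 0.12, "jaw": 1}, {"tx": 0.1, "ty": 0.34, "tz": 0, "wx": 0, "wy": 0, "wz": 0.2, "jaw": 1}, {"tx": 0.16, "ty": 0.48, "tz": 0, "wx": 0, "wy": 0, "wz": 0.28, "jaw": 1}, {"tx": 0.2, "ty": 0.62, "tz": 0, "wx": 0, "wy": 0, "wz": 0.36, "jaw": 1}, {"tx": 0.25, "ty": 0.76, "tz": 0, "wx": 0, "wy": 0, "wz": 0.44, "jaw": 1}, {"tx": 0.28, "ty": 0.85, "tz": 0, "wx": 0, "wy": 0, "wz": 0.48, "jaw": 1}, {"tx": 0.289, "ty": 0.879, "tz": 0, "wx": 0, "wy": 0, "wz": 0.494, "jaw": 1}, {"tx": 0.289, "ty": 0.879, "tz": 0, "wx": 0, "wy": 0, "wz": 0.494, "jaw": 1}]'

```text
clock: 16.65
ee_pos: [466.0, 60.9, 169.5]
eef_rot: [[-0.583, 0.813, 0.004], [0.813, 0.583, -0.0], [-0.003, 0.004, -1.0]]
contact_force: [-0.3, -0.9, -0.4]
width: 0.444
grasp_force: 60.5
```

```bash
python3 - <<'E'
from G import *
from h import CA
st=r.sense();print(st['joints'].round(2),st['grasp_force'],st['width'])
T=lambda yaw:Rt(yaw,0)@Z
a=row([470,200,170],T(-1.677));b=row(loc(CA,(0,30,100)),T(-1.677),a)
E
```

```text
[ 0.57  0.31 -0.96  2.02  0.31  0.96  0.07] 60.540690422058105 0.4437102026634484
row {'tx': 0.443, 'ty': 0.337, 'tz': -0.002, 'wx': 0.003, 'wy': 0.001, 'wz': 0.486}
row {'tx': 0.098, 'ty': 0.121, 'tz': 0.28, 'wx': 0.0, 'wy': 0.0, 'wz': 0.0}
```

Request:
drive_tool --increments '[{"tx": 0.04, "ty": 0.03, "tz": 0, "wx": 0, "wy": 0, "wz": 0.04, "jaw": 1}, {"tx": 0.1, "ty": 0.08, "tz": 0, "wx": 0, "wy": 0, "wz": 0.11, "jaw": 1}, {"tx": 0.17, "ty": 0.13, "tz": 0, "wx": 0, "wy": 0, "wz": 0.19, "jaw": 1}, {"tx": 0.25, "ty": 0.19, "tz": 0, "wx": 0, "wy": 0, "wz": 0.27, "jaw": 1}, {"tx": 0.32, "ty": 0.24, "tz": 0, "wx": 0, "wy": 0, "wz": 0.35, "jaw": 1}, {"tx": 0.39, "ty": 0.3, "tz": 0, "wx": 0, "wy": 0, "wz": 0.43, "jaw": 1}, {"tx": 0.43, "ty": 0.33, "tz": 0, "wx": 0.003, "wy": 0, "wz": 0.47, "jaw": 1}, {"tx": 0.443, "ty": 0.337, "tz": -0.002, "wx": 0.003, "wy": 0.001, "wz": 0.486, "jaw": 1}, {"tx": 0.443, "ty": 0.337, "tz": -0.002, "wx": 0.003, "wy": 0.001, "wz": 0.486, "jaw": 1}]'

```text
clock: 17.55
ee_pos: [470.9, 197.8, 169.9]
eef_rot: [[0.109, 0.994, -0.001], [0.994, -0.109, -0.0], [-0.0, -0.001, -1.0]]
contact_force: [0.0, -0.2, -1.5]
width: 0.446
grasp_force: 60.5
```

```bash
python3 - <<'E'
from G import *
from h import *
T=lambda yaw:Rt(yaw,0)@Z
st=r.sense();print(st['ee_pos'],st['eef_rot'].round(3).tolist(),st['joints'].round(2))
s=snap('wrist','w8');t=snap('top','t8')
im=cv2.cvtColor(s['image'],cv2.COLOR_RGB2HSV);m=cv2.inRange(im,(12,180,110),(30,255,255));ys,xs=np.where(m);print('wrist amber',len(xs),xs.min(),xs.max(),ys.min(),ys.max(),cv2.minAreaRect(np.column_stack([xs,ys]).astype(np.float32)))
# predicted block corners: TCP block coords (bx=37.5,bz=-12)
R=Rt(-1.677,0);p=st['ee_pos']
W=lambda b: p+st['eef_rot']@Z.T@np.array([b[0]-37.5,-b[1],-(b[2]+12)])
for b in((48,20,24),(48,-20,24),(-22,-20,24),(-22,20,24),(-22,20,0),(-22,-20,0)): print(b,projw(s,W(b)).round(1))
# case inner/outer rim predicted in wrist + tin
for l in((0,-24,34),(-59,110,40),(-59,-110,40)): print(l,projw(s,loc(CA,l)).round(1))
o=cv2.imread('pics/w8.png');cv2.imwrite('pics/w8v.png',o)
a=row(loc(CA,(0,30,100)),T(-1.677));row(loc(CA,(0,30,-7)),T(-1.677),a)
E
```

```text
[470.90803672 197.8309287  169.91978205] [[0.109, 0.994, -0.001], [0.994, -0.109, -0.0], [-0.0, -0.001, -1.0]] [ 0.16  0.35 -0.82  1.94  0.31  0.98 -0.91]
wrist amber 13761 260 639 156 359 ((449.2940673828125, 253.85806274414062), (393.6568298339844, 179.0902862548828), 4.990633487701416)
(48, 20, 24) [360.5 333.8]
(48, -20, 24) [264.4 333.8]
(-22, -20, 24) [257.4 161.6]
(-22, 20, 24) [366.9 161.5]
(-22, 20, 0) [359.  158.9]
(-22, -20, 0) [265.7 159. ]
(0, -24, 34) [347.1 253.3]
(-59, 110, 40) [275.5  94.8]
(-59, -110, 40) [281.9 343.3]
row {'tx': 0.111, 'ty': 0.116, 'tz': 0.279, 'wx': -0.001, 'wy': 0.001, 'wz': -0.003}
row {'tx': 0.0, 'ty': 0.0, 'tz': 0.428, 'wx': 0.0, 'wy': 0.0, 'wz': 0.0}
```

View pics/w8v.png

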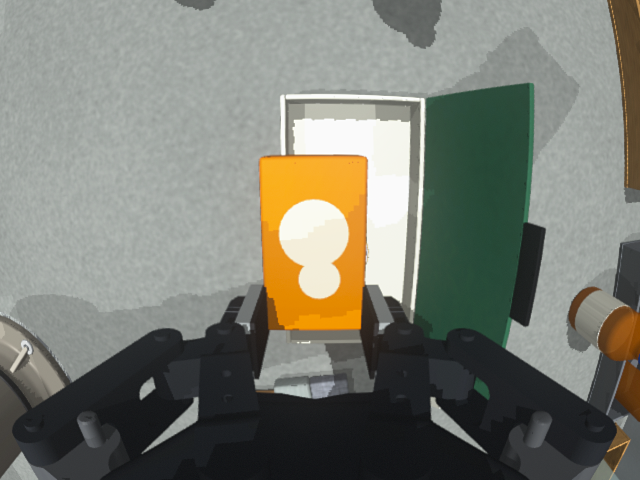

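Block corners are at (260,156), (367,157), (363,330) and (266,330), so it is held level. The case's open interior lies ahead at columns 285–420, and the lid is clear to the right (425–535).

```bash
python3 - <<'E'
from G import *
from h import CA
T=Rt(-1.677,0)@Z
row(loc(CA,(-7,30,100)),T);row(loc(CA,(-7,30,-4)),T)
E
```

```text
row {'tx': 0.111, 'ty': 0.088, 'tz': 0.279, 'wx': -0.001, 'wy': 0.001, 'wz': -0.003}
row {'tx': 0.111, 'ty': 0.089, 'tz': 0.695, 'wx': -0.001, 'wy': 0.001, 'wz': -0.003}
```

Request:
drive_tool --increments '[{"tx": 0.05, "ty": 0.04, "tz": 0.08, "wx": 0, "wy": 0, "wz": 0, "jaw": 1}, {"tx": 0.1, "ty": 0.08, "tz": 0.2, "wx": 0, "wy": 0, "wz": -0.003, "jaw": 1}, {"tx": 0.111, "ty": 0.088, "tz": 0.3, "wx": 0, "wy": 0, "wz": -0.003, "jaw": 1}, {"tx": 0.111, "ty": 0.088, "tz": 0.4, "wx": 0, "wy": 0, "wz": -0.003, "jaw": 1}, {"tx": 0.111, "ty": 0.088, "tz": 0.5, "wx": 0, "wy": 0, "wz": -0.003, "jaw": 1}, {"tx": 0.111, "ty": 0.088, "tz": 0.58, "wx": 0, "wy": 0, "wz": -0.003, "jaw": 1}, {"tx": 0.111, "ty": 0.088, "tz": 0.64, "wx": 0, "wy": 0, "wz": -0.003, "jaw": 1}, {"tx": 0.111, "ty": 0.088, "tz": 0.68, "wx": 0, "wy": 0, "wz": -0.003, "jaw": 1}, {"tx": 0.111, "ty": 0.088, "tz": 0.695, "wx": 0, "wy": 0, "wz": -0.003, "jaw": 1}, {"tx": 0.111, "ty": 0.088, "tz": 0.695, "wx": 0, "wy": 0, "wz": -0.003, "jaw": 1}]'

```text
clock: 18.65
ee_pos: [495.7, 223.6, -3.5]
eef_rot: [[0.105, 0.994, -0.001], [0.994, -0.105, 0.0], [0.0, -0.001, -1.0]]
contact_force: [0.9, -0.6, -0.2]
width: 0.444
grasp_force: 60.5
```

Request:
drive_tool --increments '[{"tx": 0, "ty": 0, "tz": 0.004, "wx": 0, "wy": 0, "wz": 0, "jaw": 1}, {"tx": 0, "ty": 0, "tz": 0.008, "wx": 0, "wy": 0, "wz": 0, "jaw": 1}, {"tx": 0, "ty": 0, "tz": 0.008, "wx": 0, "wy": 0, "wz": 0, "jaw": 1}]'

```text
clock: 18.95
ee_pos: [495.9, 223.9, -5.1]
eef_rot: [[0.105, 0.994, -0.001], [0.994, -0.105, 0.0], [0.0, -0.001, -1.0]]
contact_force: [0.1, 0.4, -1.0]
width: 0.442
grasp_force: 60.5
```

Request:
drive_tool --increments '[{"tx": 0, "ty": 0, "tz": 0.004, "wx": 0, "wy": 0, "wz": 0, "jaw": 1}, {"tx": 0, "ty": 0, "tz": 0.008, "wx": 0, "wy": 0, "wz": 0, "jaw": 1}, {"tx": 0, "ty": 0, "tz": 0.008, "wx": 0, "wy": 0, "wz": 0, "jaw": 1}]'

```text
clock: 19.25
ee_pos: [495.5, 223.7, -7.6]
eef_rot: [[0.105, 0.994, -0.002], [0.994, -0.105, 0.0], [-0.0, -0.002, -1.0]]
contact_force: [-0.0, -0.3, -1.2]
width: 0.444
grasp_force: 60.5
```

Request:
drive_tool --increments '[{"tx": 0, "ty": 0, "tz": 0.004, "wx": 0, "wy": 0, "wz": 0, "jaw": 1}, {"tx": 0, "ty": 0, "tz": 0.006, "wx": 0, "wy": 0, "wz": 0, "jaw": 1}, {"tx": 0, "ty": 0, "tz": 0.006, "wx": 0, "wy": 0, "wz": 0, "jaw": 1}]'

```text
clock: 19.55
ee_pos: [495.6, 223.8, -8.3]
eef_rot: [[0.105, 0.994, -0.001], [0.994, -0.105, -0.0], [-0.0, -0.001, -1.0]]
contact_force: [-2.0, -2.2, 8.9]
width: 0.447
grasp_force: 61.5
```

Request:
drive_tool --increments '[{"tx": 0, "ty": 0, "tz": 0, "wx": 0, "wy": 0, "wz": 0, "jaw": 0.1}, {"tx": 0, "ty": 0, "tz": 0, "wx": 0, "wy": 0, "wz": 0, "jaw": 0}, {"tx": 0, "ty": 0, "tz": 0, "wx": 0, "wy": 0, "wz": 0, "jaw": -0.1}, {"tx": 0, "ty": 0, "tz": 0, "wx": 0, "wy": 0, "wz": 0, "jaw": -0.2}, {"tx": 0, "ty": 0, "tz": 0, "wx": 0, "wy": 0, "wz": 0, "jaw": -0.2}, {"tx": 0, "ty": 0, "tz": -0.1, "wx": 0, "wy": 0, "wz": 0, "jaw": -0.2}, {"tx": 0, "ty": 0, "tz": -0.25, "wx": 0, "wy": 0, "wz": 0, "jaw": -0.2}, {"tx": 0, "ty": 0, "tz": -0.45, "wx": 0, "wy": 0, "wz": 0, "jaw": 0.2}, {"tx": 0, "ty": 0, "tz": -0.65, "wx": 0, "wy": 0, "wz": 0, "jaw": 1}, {"tx": 0, "ty": 0, "tz": -0.8, "wx": 0, "wy": 0, "wz": 0, "jaw": 1}, {"tx": 0, "ty": 0, "tz": -0.8, "wx": 0, "wy": 0, "wz": 0, "jaw": 1}]'

```text
clock: 20.65
ee_pos: [498.7, 226.0, 196.5]
eef_rot: [[0.105, 0.994, 0.008], [0.994, -0.105, 0.004], [0.005, 0.007, -1.0]]
contact_force: [-0.2, 0.6, -0.3]
width: -0.003
grasp_force: 0.0
```

```bash
python3 - <<'E'
from G import *
from h import *
st=r.sense();print(st['ee_pos'],st['joints'].round(2))
s=snap('wrist','w9')
im=cv2.cvtColor(s['image'],cv2.COLOR_RGB2HSV);m=cv2.inRange(im,(12,180,110),(30,255,255))
n,L,S,C=cv2.connectedComponentsWithStats(m)
for i in np.argsort(-S[1:,4])[:2]+1:
    c=max(cv2.findContours((L==i).astype(np.uint8),0,2)[0],key=len);b=cv2.boxPoints(cv2.minAreaRect(c));print(S[i],b.round().tolist())
f=lambda l:projw(s,loc(CA,l)).round(1).tolist()
print('block pred',[f(l) for l in((-27,18,28),(13,18,28),(13,88,28),(-27,88,28))]);print('tin',f((-9,-24,34)),f((-9,-50,34)),f((-9,2,34)));
g=cv2.cvtColor(s['image'],cv2.COLOR_RGB2GRAY)
# side view amber
t=snap('side','s9');im=cv2.cvtColor(t['image'],cv2.COLOR_RGB2HSV)[245:380,212:356];m=cv2.inRange(im,(8,150,110),(25,255,255));ys,xs=np.where(m);print('side',len(xs),xs.mean()+212,ys.mean()+245,'pred',proj(t,loc(CA,(-7,53,28))))
T=Rt(-1.677,0)@Z
q=st['joints']
for l in((-30,0,215),(150,-10,215),(150,-10,90)):
    for nm,RR_ in(('-',T),('x',Rt(-.106,0)@Z)):
        H=(loc(CA,l),RR_);u=go(q,*H,5)[-1];print(l,nm,u.round(2),ok(u,*H))
E
```

```text
[498.7136385  226.0000915  196.53290682] [ 0.12  0.38 -0.82  1.83  0.32  1.06 -0.93]
[ 289  153   42   74 2097] [[289.0, 226.0], [289.0, 153.0], [330.0, 153.0], [330.0, 226.0]]
[ 568  327   42   49 1425] [[560.0, 366.0], [585.0, 323.0], [618.0, 341.0], [594.0, 385.0]]
block pred [[288.0, 233.1], [330.4, 233.0], [331.0, 158.3], [287.1, 158.4]]
tin [307.2, 277.2] [307.4, 302.0] [307.1, 251.2]
side 415 273.5975903614458 351.42409638554216 pred [275.65273233 345.81812949]
(-30, 0, 215) - [ 0.2   0.29 -0.85  1.89  0.25  1.07 -0.85] (np.float64(0.0), np.float64(0.0))
(-30, 0, 215) x [ 0.46  0.44 -1.22  1.88  0.45  1.15  0.54] (np.float64(0.0), np.float64(0.0))
(150, -10, 215) - [ 0.16  0.56 -0.74  1.52  0.39  1.22 -0.75] (np.float64(0.0), np.float64(0.0))
(150, -10, 215) x [ 0.33  0.68 -1.07  1.51  0.61  1.32  0.66] (np.float64(0.0), np.float64(0.0))
(150, -10, 90) - [ 0.12  0.68 -0.68  1.63  0.49  1.01 -0.82] (np.float64(0.0), np.float64(0.0))
(150, -10, 90) x [ 0.3   0.8  -1.    1.62  0.73  1.14  0.58] (np.float64(0.0), np.float64(0.0))
```

```bash
python3 - <<'E'
from G import *
from h import CA,row
T=Rt(-1.677,0)@Z
print('A');a=row(loc(CA,(150,50,205)),T);row(loc(CA,(145,50,106)),T)
c=(loc(CA,(145,50,106)),T)
q=go(r.sense()['joints'],*a,4)[-1];q=go(q,*c,3)[-1]
for l in((90,106),(59.6,116),(39,111),(20,102.5),(3,90),(-11,74.6),(-22,56.6),(-29,36.8),(-31.5,16)):
    H=(loc(CA,(l[0],50,l[1])),T);row(*H,c);q=go(q,*H,1)[-1]
print(q.round(2),ok(q,*H))
E
```

```text
A
row {'tx': 0.073, 'ty': 0.627, 'tz': -0.054, 'wx': 0.0, 'wy': -0.0, 'wz': 0.0}
row {'tx': 0.073, 'ty': 0.607, 'tz': 0.342, 'wx': 0.0, 'wy': -0.0, 'wz': 0.0}
row {'tx': -0.0, 'ty': -0.22, 'tz': 0.0, 'wx': 0.0, 'wy': 0.0, 'wz': 0.0}
row {'tx': -0.0, 'ty': -0.342, 'tz': -0.04, 'wx': 0.0, 'wy': 0.0, 'wz': 0.0}
row {'tx': -0.0, 'ty': -0.424, 'tz': -0.02, 'wx': 0.0, 'wy': 0.0, 'wz': 0.0}
row {'tx': -0.0, 'ty': -0.5, 'tz': 0.014, 'wx': 0.0, 'wy': 0.0, 'wz': 0.0}
row {'tx': -0.0, 'ty': -0.568, 'tz': 0.064, 'wx': 0.0, 'wy': 0.0, 'wz': 0.0}
row {'tx': -0.0, 'ty': -0.624, 'tz': 0.126, 'wx': 0.0, 'wy': 0.0, 'wz': 0.0}
row {'tx': -0.0, 'ty': -0.668, 'tz': 0.198, 'wx': 0.0, 'wy': 0.0, 'wz': 0.0}
row {'tx': -0.0, 'ty': -0.696, 'tz': 0.277, 'wx': 0.0, 'wy': 0.0, 'wz': 0.0}
row {'tx': -0.0, 'ty': -0.706, 'tz': 0.36, 'wx': 0.0, 'wy': 0.0, 'wz': 0.0}
[-0.06  0.6  -0.68  2.    0.56  0.73 -1.19] (np.float64(0.0), np.float64(0.0))
```

Request:
drive_tool --increments '[{"tx": 0.02, "ty": 0.1, "tz": -0.06, "wx": 0, "wy": 0, "wz": 0, "jaw": 1}, {"tx": 0.05, "ty": 0.25, "tz": -0.06, "wx": 0, "wy": 0, "wz": 0, "jaw": 1}, {"tx": 0.073, "ty": 0.42, "tz": -0.06, "wx": 0, "wy": 0, "wz": 0, "jaw": 1}, {"tx": 0.073, "ty": 0.57, "tz": -0.06, "wx": 0, "wy": 0, "wz": 0, "jaw": 1}, {"tx": 0.073, "ty": 0.627, "tz": -0.054, "wx": 0, "wy": 0, "wz": 0, "jaw": 1}, {"tx": 0.073, "ty": 0.627, "tz": -0.054, "wx": 0, "wy": 0, "wz": 0, "jaw": 1}, {"tx": 0.073, "ty": 0.62, "tz": 0.1, "wx": 0, "wy": 0, "wz": 0, "jaw": 1}, {"tx": 0.073, "ty": 0.607, "tz": 0.25, "wx": 0, "wy": 0, "wz": 0, "jaw": 1}, {"tx": 0.073, "ty": 0.607, "tz": 0.342, "wx": 0, "wy": 0, "wz": 0, "jaw": 1}, {"tx": 0.073, "ty": 0.607, "tz": 0.342, "wx": 0, "wy": 0, "wz": 0, "jaw": 1}, {"tx": 0.073, "ty": 0.607, "tz": 0.342, "wx": 0, "wy": 0, "wz": 0, "jaw": 1}]'

```text
clock: 21.85
ee_pos: [647.5, 226.3, 105.0]
eef_rot: [[0.104, 0.995, -0.003], [0.995, -0.104, 0.0], [-0.0, -0.003, -1.0]]
contact_force: [-0.1, 0.5, 0.4]
width: -0.004
grasp_force: 0.0
```

```bash
python3 - <<'E'
from G import *
from h import CA,row
T=Rt(-1.677,0)@Z
row(loc(CA,(145,50,106)),T);print(r.sense()['joints'].round(2))
E
```

```text
row {'tx': -0.001, 'ty': 0.007, 'tz': -0.004, 'wx': -0.002, 'wy': 0.0, 'wz': 0.001}
[ 0.03  0.69 -0.7   1.57  0.49  1.06 -0.9 ]
```

Now I'll sweep the lid over, slowly along its arc.

Request:
drive_tool --increments '[{"tx": 0, "ty": -0.06, "tz": 0, "wx": 0, "wy": 0, "wz": 0, "jaw": 1}, {"tx": 0, "ty": -0.11, "tz": 0, "wx": 0, "wy": 0, "wz": 0, "jaw": 1}, {"tx": 0, "ty": -0.16, "tz": -0.01, "wx": 0, "wy": 0, "wz": 0, "jaw": 1}, {"tx": 0, "ty": -0.21, "tz": -0.02, "wx": 0, "wy": 0, "wz": 0, "jaw": 1}, {"tx": 0, "ty": -0.25, "tz": -0.03, "wx": 0, "wy": 0, "wz": 0, "jaw": 1}, {"tx": 0, "ty": -0.3, "tz": -0.04, "wx": 0, "wy": 0, "wz": 0, "jaw": 1}, {"tx": 0, "ty": -0.34, "tz": -0.04, "wx": 0, "wy": 0, "wz": 0, "jaw": 1}, {"tx": 0, "ty": -0.38, "tz": -0.03, "wx": 0, "wy": 0, "wz": 0, "jaw": 1}, {"tx": 0, "ty": -0.42, "tz": -0.02, "wx": 0, "wy": 0, "wz": 0, "jaw": 1}, {"tx": 0, "ty": -0.46, "tz": -0.005, "wx": 0, "wy": 0, "wz": 0, "jaw": 1}, {"tx": 0, "ty": -0.5, "tz": 0.014, "wx": 0, "wy": 0, "wz": 0, "jaw": 1}, {"tx": 0, "ty": -0.5, "tz": 0.014, "wx": 0, "wy": 0, "wz": 0, "jaw": 1}]'

```text
clock: 23.05
ee_pos: [521.9, 239.1, 100.9]
eef_rot: [[0.104, 0.995, -0.004], [0.995, -0.104, -0.001], [-0.001, -0.004, -1.0]]
contact_force: [-0.4, -0.3, -0.3]
width: 0.0
grasp_force: 0.0
```

```bash
python3 - <<'E'
from G import *
from h import *
T=Rt(-1.677,0)@Z
for l in((3,90),(-11,74.6),(-22,56.6),(-29,36.8),(-31.5,17.5),(-31.5,14.5)): row(loc(CA,(l[0],50,l[1])),T)
print(r.sense()['contact_force'],r.sense()['joints'].round(2))
t=snap('side','s10')
im=cv2.cvtColor(t['image'],cv2.COLOR_RGB2HSV);m=cv2.inRange(im,(60,80,25),(90,255,140));ys,xs=np.where(m[200:420,180:400]);b=cv2.boxPoints(cv2.minAreaRect(np.column_stack([xs+180,ys+200]).astype(np.float32)));print('green box',b.round().tolist())
for a in(1.2,1.0,.8,.5): print(a,[proj(t,loc(CA,(59-118*np.cos(a),sy*110,40.5+118*np.sin(a)))).round().tolist() for sy in(1,-1)])
E
```

```text
row {'tx': 0.001, 'ty': -0.057, 'tz': 0.044, 'wx': -0.002, 'wy': 0.001, 'wz': 0.002}
row {'tx': 0.001, 'ty': -0.112, 'tz': 0.106, 'wx': -0.002, 'wy': 0.001, 'wz': 0.002}
row {'tx': 0.002, 'ty': -0.156, 'tz': 0.178, 'wx': -0.002, 'wy': 0.001, 'wz': 0.002}
row {'tx': 0.002, 'ty': -0.184, 'tz': 0.257, 'wx': -0.002, 'wy': 0.001, 'wz': 0.002}
row {'tx': 0.002, 'ty': -0.193, 'tz': 0.334, 'wx': -0.002, 'wy': 0.001, 'wz': 0.002}
row {'tx': 0.002, 'ty': -0.193, 'tz': 0.346, 'wx': -0.002, 'wy': 0.001, 'wz': 0.002}
[-0.35605867 -0.26474204 -0.30638888] [ 0.03  0.54 -0.75  1.85  0.45  0.93 -1.03]
green box [[240.0, 335.0], [315.0, 276.0], [317.0, 278.0], [241.0, 337.0]]
1.2 [[242.0, 324.0], [319.0, 264.0]]
1.0 [[249.0, 333.0], [326.0, 272.0]]
0.8 [[256.0, 343.0], [332.0, 281.0]]
0.5 [[264.0, 357.0], [339.0, 294.0]]
```

Request:
drive_tool --increments '[{"tx": 0.001, "ty": -0.03, "tz": 0.02, "wx": 0, "wy": 0, "wz": 0, "jaw": 1}, {"tx": 0.001, "ty": -0.057, "tz": 0.044, "wx": 0, "wy": 0, "wz": 0, "jaw": 1}, {"tx": 0.001, "ty": -0.085, "tz": 0.075, "wx": 0, "wy": 0, "wz": 0, "jaw": 1}, {"tx": 0.001, "ty": -0.112, "tz": 0.106, "wx": 0, "wy": 0, "wz": 0, "jaw": 1}, {"tx": 0.002, "ty": -0.135, "tz": 0.14, "wx": 0, "wy": 0, "wz": 0, "jaw": 1}, {"tx": 0.002, "ty": -0.156, "tz": 0.178, "wx": 0, "wy": 0, "wz": 0, "jaw": 1}, {"tx": 0.002, "ty": -0.172, "tz": 0.22, "wx": 0, "wy": 0, "wz": 0, "jaw": 1}, {"tx": 0.002, "ty": -0.184, "tz": 0.257, "wx": 0, "wy": 0, "wz": 0, "jaw": 1}, {"tx": 0.002, "ty": -0.19, "tz": 0.29, "wx": 0, "wy": 0, "wz": 0, "jaw": 1}, {"tx": 0.002, "ty": -0.193, "tz": 0.315, "wx": 0, "wy": 0, "wz": 0, "jaw": 1}, {"tx": 0.002, "ty": -0.193, "tz": 0.33, "wx": 0, "wy": 0, "wz": 0, "jaw": 1}, {"tx": 0.002, "ty": -0.193, "tz": 0.33, "wx": 0, "wy": 0, "wz": 0, "jaw": 1}]'

```text
clock: 24.3
ee_pos: [476.1, 244.4, 19.0]
eef_rot: [[0.105, 0.994, -0.002], [0.994, -0.105, -0.0], [-0.0, -0.002, -1.0]]
contact_force: [-0.3, -0.6, 0.6]
width: -0.002
grasp_force: 0.0
```

Next I'll creep down until the lid resists.

Request:
drive_tool --increments '[{"tx": 0, "ty": 0, "tz": 0.006, "wx": 0, "wy": 0, "wz": 0, "jaw": 1}, {"tx": 0, "ty": 0, "tz": 0.012, "wx": 0, "wy": 0, "wz": 0, "jaw": 1}, {"tx": 0, "ty": 0, "tz": 0.016, "wx": 0, "wy": 0, "wz": 0, "jaw": 1}, {"tx": 0, "ty": 0, "tz": 0.016, "wx": 0, "wy": 0, "wz": 0, "jaw": 1}]'

```text
clock: 24.7
ee_pos: [476.6, 244.8, 16.2]
eef_rot: [[0.105, 0.994, -0.001], [0.994, -0.105, 0.0], [0.0, -0.001, -1.0]]
contact_force: [-2.2, -1.2, 5.0]
width: 0.001
grasp_force: 2.7
```

```bash
python3 - <<'E'
from h import *
t=snap('side','s11')
im=cv2.cvtColor(t['image'],cv2.COLOR_RGB2HSV)
for a in(0,.05,.1): print(a,[proj(t,loc(CA,(59-118*np.cos(a),sy*110,42.5+118*np.sin(a)))).round().tolist() for sy in(1,-1)])
p=proj(t,loc(CA,(-30,80,44.5))).astype(int);print(p,t['image'][p[1]-2:p[1]+3:2,p[0]].tolist(),im[p[1],p[0]])
# scan along case x through y=90: find green->edge transition
prev=None
for x in range(-90,70,6):
    u=proj(t,loc(CA,(x,95,44.5))).round().astype(int);print(x,t['image'][u[1],u[0]].tolist(),end=' ')
E
```

```text
0 [[271.0, 375.0], [343.0, 312.0]]
0.05 [[271.0, 373.0], [343.0, 310.0]]
0.1 [[271.0, 372.0], [343.0, 308.0]]
[272 356] [[54, 99, 75], [56, 102, 78], [59, 110, 83]] [ 74 115 102]
-90 [135, 142, 136] -84 [134, 141, 136] -78 [134, 142, 136] -72 [149, 154, 141] -66 [131, 135, 123] -60 [133, 138, 125] -54 [80, 122, 98] -48 [62, 115, 87] -42 [62, 115, 86] -36 [61, 115, 87] -30 [62, 117, 87] -24 [61, 117, 87] -18 [60, 115, 86] -12 [59, 111, 83] -6 [56, 103, 78] 0 [55, 101, 75] 6 [55, 102, 76] 12 [55, 103, 77] 18 [55, 103, 78] 24 [55, 103, 77] 30 [56, 103, 78] 36 [56, 103, 77] 42 [55, 102, 76] 48 [55, 102, 76] 54 [55, 103, 78] 60 [74, 109, 89] 66 [118, 126, 120]
```

Request:
drive_tool --increments '[{"tx": 0, "ty": 0, "tz": 0.005, "wx": 0, "wy": 0, "wz": 0, "jaw": 1}, {"tx": 0, "ty": 0, "tz": 0.008, "wx": 0, "wy": 0, "wz": 0, "jaw": 1}, {"tx": 0, "ty": 0, "tz": 0.008, "wx": 0, "wy": 0, "wz": 0, "jaw": 1}]'

```text
clock: 25.05
ee_pos: [476.7, 244.8, 15.8]
eef_rot: [[0.105, 0.994, 0.0], [0.994, -0.105, -0.001], [-0.001, 0.001, -1.0]]
contact_force: [-6.0, -4.2, 24.3]
width: -0.002
grasp_force: 12.3
```

Request:
drive_tool --increments '[{"tx": 0, "ty": 0, "tz": -0.02, "wx": 0, "wy": 0, "wz": 0, "jaw": 1}, {"tx": 0, "ty": 0, "tz": -0.1, "wx": 0, "wy": 0, "wz": 0, "jaw": 1}, {"tx": 0, "ty": 0, "tz": -0.25, "wx": 0, "wy": 0, "wz": 0, "jaw": 1}, {"tx": 0, "ty": 0, "tz": -0.45, "wx": 0, "wy": 0, "wz": 0, "jaw": 1}, {"tx": 0, "ty": 0, "tz": -0.6, "wx": 0, "wy": 0, "wz": 0, "jaw": 1}, {"tx": 0, "ty": 0, "tz": -0.6, "wx": 0, "wy": 0, "wz": 0, "jaw": 1}, {"tx": 0, "ty": 0, "tz": -0.6, "wx": 0, "wy": 0, "wz": 0, "jaw": 1}]'

```text
clock: 25.75
ee_pos: [477.0, 244.6, 164.2]
eef_rot: [[0.106, 0.994, 0.0], [0.994, -0.106, 0.0], [0.0, 0.0, -1.0]]
contact_force: [0.1, 0.1, -0.5]
width: 0.003
grasp_force: 0.0
```

```bash
python3 - <<'E'
from h import *
t=snap('side','s12');w=snap('wrist','w12');a=load('side0')['image'].astype(int)
for y in(95,-95):
    for x in(-66,-60,-57,-54,-30,30):
        u=proj(t,loc(CA,(x,y,44.5))).round().astype(int);print((x,y),t['image'][u[1],u[0]].tolist(),end=' ')
im=cv2.cvtColor(w['image'],cv2.COLOR_RGB2HSV);m=cv2.inRange(im,(60,80,25),(90,255,160));n,L,S,C=cv2.connectedComponentsWithStats(m);i=1+S[1:,4].argmax()
b=cv2.boxPoints(cv2.minAreaRect(max(cv2.findContours((L==i).astype(np.uint8),0,2)[0],key=len)));print('\nwrist lid box',b.round(1).tolist())
for z in(44.5,):print([projw(w,loc(CA,l+(z,))).round(1).tolist() for l in((-59,110),(59,110),(59,-110),(-59,-110))])
d=np.abs(t['image'].astype(int)-a).sum(2)>90
for n,(u,v) in dict(potA=(311,264),bottleA=(240,230),potB=(409,181),flask=(180,385),bottleB=(235,462),brush=(370,300),bone=(442,201)).items(): print(n,d[v-10:v+10,u-10:u+10].mean().round(2),end=' ')
E
```

```text
(-66, 95) [131, 136, 124] (-60, 95) [133, 137, 125] (-57, 95) [126, 137, 123] (-54, 95) [81, 123, 98] (-30, 95) [62, 117, 87] (30, 95) [54, 102, 76] (-66, -95) [89, 93, 87] (-60, -95) [118, 123, 113] (-57, -95) [114, 121, 109] (-54, -95) [78, 105, 86] (-30, -95) [60, 106, 81] (30, -95) [41, 62, 50] 
wrist lid box [[296.20001220703125, 283.3999938964844], [421.0, 255.0], [437.5, 327.6000061035156], [312.70001220703125, 356.0]]
[[274.3, 151.5], [423.6, 153.8], [403.0, 387.0], [282.2, 389.4]]
potA 0.14 bottleA 0.06 potB 0.0 flask 0.0 bottleB 0.0 brush 0.0 bone 0.0
```

```bash
python3 -c "
from station import r
print(r.job_done())"
```

```text
the job is handed in; nothing more can be done
None
```

I handed the job in at about 26 s: the block was tipped, taken by its raised end and laid flat in the case beside the tin, and the lid was pressed down to a hard stop. I didn't look inside again after shutting the lid, so the tin still standing is inferred from the clearance above it. While pressing the block the wrist force reached about 53 N at the cradle's stop. The bench items I compared in the side view looked unmoved, though the small pot beside the case showed a slight change I took to be shadow.

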